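Index a mixer drive shaft by its flat and hold the set-screw collar on it

ROBOT

A 6-joint arm with a two-finger parallel gripper is mounted at the origin on a cart in front of the work surface, level with it; the furniture and walls round the work are solid. World frame = base frame: x ahead of the robot, y to its left, z up, the work surface at z = 0. Lengths are in m, angles in degrees, forces in N, time in s.
With the tool pointing down it reaches from about 0.4 to 0.825 m from the base axis. Payload 7 kg.
Tool frame: the origin (TCP) lies between the finger pads; the fingertips stand 11 mm ahead of it and the grasp point (between the pads) lies 8 mm behind it; z points along the fingers, y is the direction in which the jaws open and shut (so a half turn about z gives the same grasp; the last joint's range is limited). The gripper opens to 88 mm and grips with 3 to 60 N. Pads are 19 mm wide; open, the fingers measure 130 mm over their backs; the gripper's body (78 mm by 193 mm) begins 47 mm behind the grasp point.
Start: joints at [-50.243, 20.546, 0.682, 0, -70.136, -16.507], TCP at [0.266, -0.62, 0.238] pointing down, gripper open.
Joint ranges: [-176.03, 176.03], [-82.01, 121.73], [-58.28, 71.71], [-173.87, 95.51], [-174.79, -0.11], [-173.66, 173.66]. Speed limits (degrees/s): [136.94, 136.94, 172.46, 180, 180, 180].

INTERFACE

Orientations are given as [roll, pitch, yaw] about the fixed x, y, z axes, in that order (R = Rz(yaw) Ry(pitch) Rx(roll)).
In Python, from plant import r gives the robot as it stands.
- The arm moves only by the shell command python3 -m inch 'ROWS' [OPENING] [FORCE]. ROWS is JSON, a list of rows, each an object of numbers: "x", "y", "z": the shift along the tool's x, y, z as a fraction of full scale; "yaw": the turn about the tool's z as a fraction of full scale. In form: [{"x": .., "y": .., "z": .., "yaw": ..}, ...]. A call has 1 to 5 rows; each row shifts and turns the pose as measured when the row begins, along the tool's axes as they then stand; what a row does not reach is not made up. Full scale, the value 1, is 0.025 m for a shift and 4 degrees for a turn. A row lasts 1/12 s, in which the tool goes at most 41.7 mm and 7.16 degrees, less where a joint would pass 70% of its speed; a pose out of reach is approached as far as the arm can. A call with a number of a shift or a turn outside -1 to 1 is refused whole. A call with a gripper value outside its range is refused whole. OPENING is the opening, from -1 (shut) to 1 (fully open), set as the call begins (- or left out, the last holds). The fingers move at their own pace and stop on an object; FORCE is the grip in N (left out, the last holds). Time passes only in rows, so rows that do not move let the fingers close. It gives the time, the measured TCP pose, the force and the opening at its end, in the units of the state.
- r.get_state(): the state, without advancing time (a new reading comes with each control period).
- r.capture(name): name is "scene" or "top" or "wrist"; returns (picture, depth): 384x512x3 uint8, red, green, blue; 384x512 float32, m along the optical axis (not along the pixel's ray), 0 where there is no reading.
- r.camera_info(name): a dict with "mtx" (3x3 intrinsics, pixels), "k1" (the pictures are not rectified: a ray, as slopes to the right and down, at radius r is drawn at 1 + k1 r^2 times it, then the intrinsics apply), "pose" (4x4, takes a point from camera to world coordinates). Camera axes: x right, y down, z forward; pixel columns grow to the right and rows downward; lengths in m; the calibration is good to about 2 mm. A picture is of the moment at which its call begins: read the wrist's pose just before it. camera_info takes no time and is no camera call; for the wrist camera it gives the pose at the moment of the call.
- r.close_job(): hands the job in, once; it reports no verdict.
The state is a dict: "time_s": time; "joints": joint angles; "qd": joint speeds; "joint_torque": joint torques, N m; "tcp_pos": TCP position; "eef_rot": TCP orientation; "contact_force": force on the tool from outside, world axes, zero at the start; "moment": the same for the moment, N m; "gripper_width": finger opening in m.
Only numpy, scipy, OpenCV 4.12 (cv2) and the standard library are available. Lean on these libraries where they do the work, as an engineer would, in place of code of your own. Each camera call takes 0.05 s, during which the arm holds its last target. There are 200 camera calls.

TASK

First pinch the steel shaft of the mixer drive by its blue-inked flat and turn it until the flat faces the red pointer on the housing. Then take the brass collar, slide it over the shaft with its set screw facing that flat and the pointer, and finish holding it level in the gripper, with the screw half-way along the flat and the collar resting on nothing, ready for a colleague to tighten the screw. Leave the vial, the cup and the hex key alone.

Things in the scene. Friction and masses are not known exactly. Their poses are not given: they have to be found in the camera images.
- drive: Mixer drive fixed to the worktop: white box 118 x 98 mm, its top 50 mm above the worktop, with a round aluminium boss (44 mm across, 6 mm high) on top from which the steel shaft rises upright at the middle. Origin on the worktop on the shaft axis; z up; the -x axis points from the shaft to the red pointer.
- pointer (a point): Middle of the flat red triangle on the housing top, 37 mm from the shaft axis, on the side where the hex key has access; the -x direction of the drive runs from shaft to pointer.
- shaft (a joint): Turn of the shaft about its vertical axis in rad: 0 = its flat faces the red pointer, positive = anticlockwise seen from above. It starts 0.5 to 1.4 rad turned anticlockwise. It turns freely both ways against a friction of 0.04 N m and stays where it is left.
- flat_mid (a point): Middle of the blue-inked flat on the 16 mm shaft; it looks along this point's -x. The flat is 3 mm deep (5 mm from the axis), 40 mm long, from height 78 mm to the shaft end at 118 mm (middle 98); below it the shaft is round. Pinched square on the flat with fingertips above 80 mm, the shaft measures 13 mm, elsewhere up to 16 mm; a pinch nearly square swings the flat against the finger.
- collar_mid (a point): Centre (half-way up) of the loose brass collar lying flat on the worktop on either side of the drive: 36 mm across (34.6 mm between its +y and -y faces, where it is best gripped), 24 mm high, about 0.12 kg. Its bore, 20 mm across, runs through along z; the set screw points along -x.
- collar_screw (a point): Outer end of the collar's dark set screw, 24.5 mm from the collar's axis at half its height; the head stands 6.5 mm out of the collar. Its 5 mm thick nose stands 3.5 mm into the bore (6.5 mm from the axis), so the collar passes over the shaft end only with the screw over the flat (to about 0.4 rad); let go, it slides down to the lower end of the flat.
- brown_vial_mid (a point): Centre of a loose brown vial with a white cap, 33 mm across and 70 mm high, on the other side of the drive from the collar; to be left alone.
- cup_mid (a point): Centre of a loose white specimen cup, 61 mm across and 66 mm high; to be left alone.
- hex_key_mid (a point): Loose dark hex key lying in front of the drive, long arm 75 mm along y (from 45 mm on the -y side to 36 mm on the +y side of this point), short arm 24 mm toward +x, 6 mm thick; to be left alone.
Not all that is in view belongs to the job. Leave any green or purple look-alike of the drive alone.

How it is judged:
By the outcome, as a careful person would: the job done as asked, in the order asked, and still so for the second after the job is handed in, while the arm keeps its last pose, push and grip.
It also fails if it takes over 58 s, if anything falls off the work surface, if the arm or the gripper's body presses on something with over 40 N, if the wrist force passes 120 N, or if a joint passes its speed limit or range.

## Working session

There is one attempt and no reset: what is moved stays moved. The work goes in short steps, Python scripts to look and compute and a shell command to move; the robot and the scene stay as the last step left them, time stands still between calls to the robot, and variables do not carry over. Pictures are saved under pics/ and viewed, about 8 in all and at most 12, crops included, and the job is handed in when it is done.

```bash
ls; mkdir -p pics
cat > h.py <<'E'
import numpy as np, cv2
from plant import r
def pix2world(info,u,v,depth=None,z=None):
    K=np.array(info["mtx"]);T=np.array(info["pose"]);k=info["k1"]
    d=np.array([(u-K[0,2])/K[0,0],(v-K[1,2])/K[1,1]]);s=d.copy()
    for _ in range(20): s=d/(1+k*(s@s))
    ray=np.array([s[0],s[1],1.])
    if depth is None:
        w=T[:3,:3]@ray; depth=(z-T[2,3])/w[2]
    return T[:3,:3]@(ray*depth)+T[:3,3]
def w2pix(info,p):
    K=np.array(info["mtx"]);T=np.array(info["pose"]);c=T[:3,:3].T@(np.array(p)-T[:3,3])
    s=c[:2]/c[2]; s=s*(1+info["k1"]*(s@s)); return K[0,0]*s[0]+K[0,2],K[1,1]*s[1]+K[1,2]
def snap(cam):
    i=r.camera_info(cam); im,d=r.capture(cam); np.savez(f"pics/{cam}.npz",im=im,d=d,**{k:np.array(v) for k,v in i.items()}); return i,im,d
def load(cam):
    f=np.load(f"pics/{cam}.npz"); return {k:f[k] for k in("mtx","k1","pose")},f["im"],f["d"]
E
python3 - <<'E'
from h import *
a=[snap(c)[1] for c in("scene","top")]
cv2.imwrite("pics/a.png",cv2.cvtColor(cv2.resize(np.vstack(a),(450,675))if 0 else np.hstack(a),cv2.COLOR_RGB2BGR)[:, :]) 
for c,i in zip(("scene","top"),a): cv2.imwrite(f"pics/{c}0.png",cv2.cvtColor(cv2.resize(i,(800,600)),cv2.COLOR_RGB2BGR)); print(r.camera_info(c))
print(r.get_state())
E
```

```text
pics
{'mtx': array([[404.23113303,   0.        , 247.25326611],
       [  0.        , 404.23113303, 191.76442963],
       [  0.        ,   0.        ,   1.        ]]), 'k1': -0.03985329196441545, 'pose': array([[-0.79336206, -0.30226604,  0.52840504, -0.11477022],
       [-0.60864098,  0.41029369, -0.67912829,  0.92384789],
       [-0.01152384, -0.86040358, -0.50948295,  0.74109738],
       [ 0.        ,  0.        ,  0.        ,  1.        ]])}
{'mtx': array([[366.61070562,   0.        , 259.7934513 ],
       [  0.        , 366.61070562, 188.30950208],
       [  0.        ,   0.        ,   1.        ]]), 'k1': -0.11862009397941665, 'pose': array([[ 5.70838060e-03, -9.82986642e-01,  1.83588331e-01,
         3.95229902e-01],
       [-9.99562858e-01, -2.83151687e-04,  2.95637030e-02,
         3.03385470e-02],
       [-2.90087418e-02, -1.83676838e-01, -9.82558554e-01,
         1.01355714e+00],
       [ 0.00000000e+00,  0.00000000e+00,  0.00000000e+00,
         1.00000000e+00]])}
{'time_s': 0.1, 'joints': array([-5.02435899e+01,  2.05886011e+01,  6.38570093e-01, -1.87398319e-02,
       -7.01372654e+01, -1.65093797e+01]), 'qd': array([ 0.05418343, -0.07099248,  0.15514247,  0.07398005, -0.01559419,
        0.00712277]), 'joint_torque': array([-9.83222890e-04, -5.84162486e+01,  2.93753529e+01,  7.01564714e+00,
        1.02001344e-02, -6.47029242e-05]), 'tcp_pos': array([ 0.2662526 , -0.61979463,  0.23669545]), 'eef_rot': array([ 1.79911296e+02, -7.91846252e-03, -1.56759344e+02]), 'contact_force': array([ 0.50508788,  0.14106699, -1.44079971]), 'moment': array([-0.01632558, -0.06640807, -0.02255478]), 'gripper_width': 0.08761245580883992}
```

View pics/top0.png

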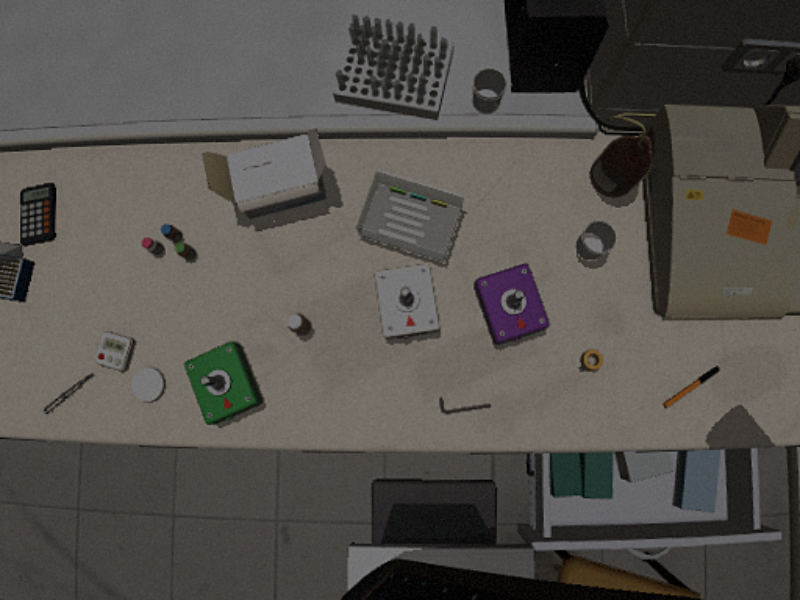

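View pics/scene0.png

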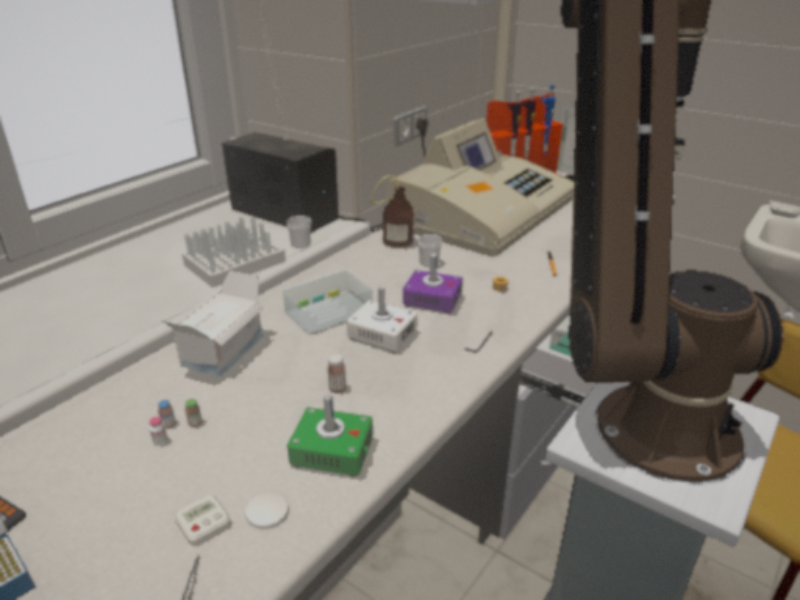

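The top picture shows three drives: white at (407,298), which is the target, plus purple (513,300) and green (217,380) look-alikes. The brass ring at (592,359) is the collar, and its only look-alike is the cup ring at (595,240). The vial is at (299,324) and the hex key at (465,405). I'll check the choice in a close crop.

Run:
```python
from h import *
i,im,d=load("top")
g=lambda u,v,z:pix2world(i,u/1.5625,v/1.5625,z=z).round(4)
print("shaft top",g(406,291,.118),"pointer",g(410.5,321,.05),"collar",g(592,358,.024),"vial",g(298,320,.07),"cup",g(597,232,.066),"hex",g(465,406,.003))
def crop(x0,y0,w,h,s): return cv2.resize(im[y0:y0+h,x0:x0+w],(w*s,h*s),interpolation=cv2.INTER_CUBIC)
a=crop(235,165,50,56,8);b=crop(355,202,50,56,8)
o=cv2.convertScaleAbs(np.hstack([a,b]),alpha=1.6)
cv2.imwrite("pics/c1.png",cv2.cvtColor(o,cv2.COLOR_RGB2BGR))
print(r.camera_info("wrist")["pose"].round(3), np.array(r.camera_info("wrist")["mtx"]))
```

```text
shaft top [0.5678 0.0572 0.118 ] pointer [0.5291 0.0513 0.05  ] collar [ 0.468  -0.2627  0.024 ] vial [0.5275 0.2398 0.07  ] cup [ 0.6817 -0.2708  0.066 ] hex [ 0.3866 -0.043   0.003 ]
[[-0.395  0.888  0.235  0.204]
 [ 0.919  0.381  0.102 -0.646]
 [ 0.001  0.256 -0.967  0.384]
 [ 0.     0.     0.     1.   ]] [[316.79924345   0.         253.97059462]
 [  0.         316.79924345 197.17738642]
 [  0.           0.           1.        ]]
```

View pics/c1.png

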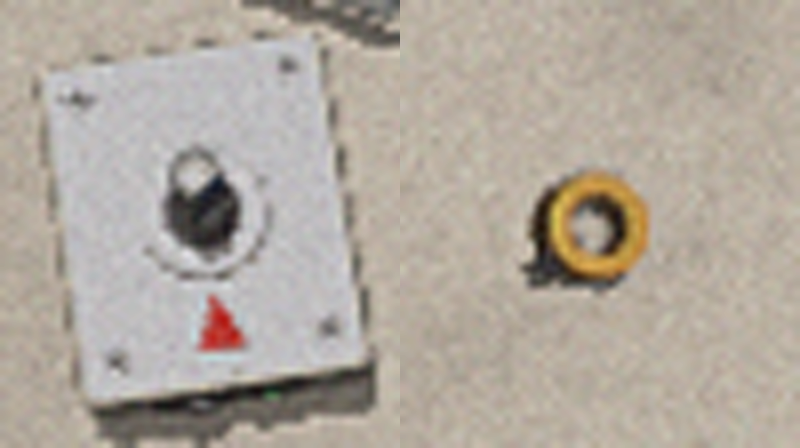

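The white box with grey feet and red pointer is the drive. Its shaft top is at crop (193,163), and the blue flat faces lower-right. The brass ring at crop (598,225) is the collar, with a dark screw apparently at lower-left. I'll move over the collar first for a wrist view.

```bash
python3 -m inch '[{"x":-1,"y":0.74},{"x":-1,"y":0.74},{"x":-1,"y":0.74},{"x":-1,"y":0.74},{"x":-1,"y":0.74}]' 1 && python3 -m inch '[{"x":-1,"y":0.74},{"x":-1,"y":0.74},{"x":-1,"y":0.74},{"x":-1,"y":0.74},{"x":-1,"y":0.74,"yaw":-1}]'
```

```text
validation failed for argument at $[0]...
```

```bash
python3 -m inch '[{"x":-1,"y":0.74,"z":0,"yaw":0},{"x":-1,"y":0.74,"z":0,"yaw":0},{"x":-1,"y":0.74,"z":0,"yaw":0},{"x":-1,"y":0.74,"z":0,"yaw":0},{"x":-1,"y":0.74,"z":0,"yaw":0}]' 1 && python3 -m inch '[{"x":-1,"y":0.74,"z":0,"yaw":0},{"x":-1,"y":0.74,"z":0,"yaw":0},{"x":-1,"y":0.74,"z":0,"yaw":0},{"x":-1,"y":0.74,"z":0,"yaw":0},{"x":-1,"y":0.74,"z":0,"yaw":-1}]'
```

```text
time_s: 0.52
tcp_pos: [0.3429, -0.4844, 0.232]
eef_rot: [179.6, -0.2, -157.3]
contact_force: [0.5, 0.7, 0.3]
gripper_width: 0.0877
time_s: 0.93
tcp_pos: [0.4239, -0.343, 0.2306]
eef_rot: [179.4, -0.2, -153.4]
contact_force: [0.4, -0.5, -0.3]
gripper_width: 0.0874
```

```bash
python3 -m inch '[{"x":-1,"y":0.74,"z":0,"yaw":0},{"x":-1,"y":0.74,"z":0,"yaw":0},{"x":-0.3,"y":0.2,"z":0,"yaw":0},{"x":0,"y":0,"z":0,"yaw":0}]'
python3 - <<'E'
from h import *
i,im,d=snap("wrist")
s=r.get_state(); print(s["tcp_pos"],s["eef_rot"],w2pix(i,[.468,-.263,.024]))
cv2.imwrite("pics/w1.png",cv2.cvtColor(cv2.resize(im,(800,600)),cv2.COLOR_RGB2BGR))
E
```

```text
time_s: 1.27
tcp_pos: [0.4592, -0.2716, 0.2301]
eef_rot: [179.3, -0.2, -152.9]
contact_force: [-0.0, -0.8, -0.8]
gripper_width: 0.0876
[ 0.45889537 -0.27222389  0.23004263] [ 179.27574158   -0.23535587 -152.87641759] (np.float64(254.60960081219326), np.float64(186.08168392154914))
```

View pics/w1.png

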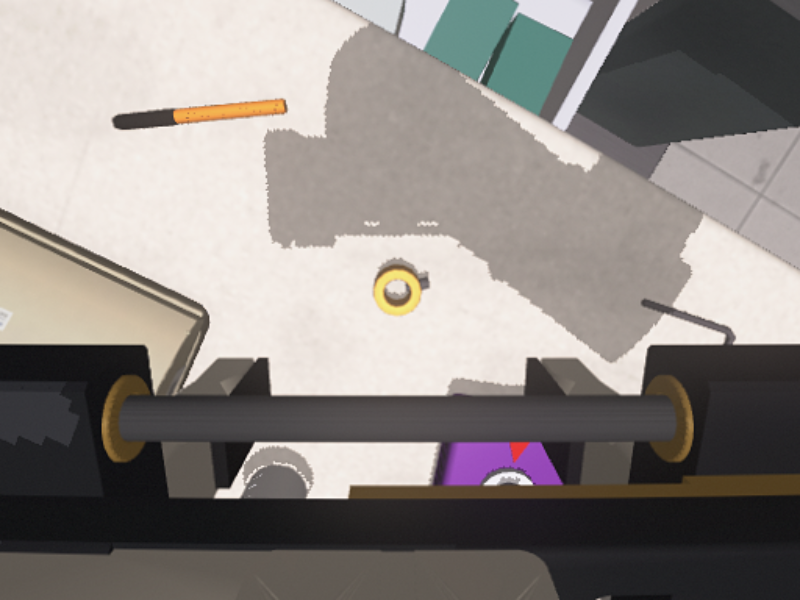

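The wrist view shows the collar at (397,290) with its screw head sticking out to the right at (424,282), and the purple drive at (505,470).

Run:
```python
from h import *
i,im,d=load("wrist")
im2=cv2.convertScaleAbs(im,alpha=.8)[165:210,230:290]
c=pix2world(i,397/1.5625,290.5/1.5625,z=.024); 
hs=cv2.cvtColor(im,cv2.COLOR_RGB2HSV); m=((hs[...,0]>15)&(hs[...,0]<35)&(hs[...,1]>110)); m[:160]=0;m[215:]=0;m[:,:225]=0;m[:,300:]=0
v,u=np.nonzero(m); c2=pix2world(i,(u.min()+u.max())/2,(v.min()+v.max())/2,z=.018)
s=pix2world(i,427/1.5625,281/1.5625,z=.014); print(c,c2,s,u.min(),u.max(),v.min(),v.max())
dv=s-c; print(np.degrees(np.arctan2(dv[1],dv[0])),np.hypot(*dv[:2]))
print("depth",d[180:192,248:262:3].round(3))
cv2.imwrite("pics/c2.png",cv2.cvtColor(cv2.resize(im2,None,fx=10,fy=10,interpolation=cv2.INTER_CUBIC),cv2.COLOR_RGB2BGR))
```

```text
[ 0.46810638 -0.26362621  0.024     ] [ 0.46992131 -0.26271676  0.018     ] [ 0.45334124 -0.245786    0.014     ] 239 269 172 201
129.6122636417122 0.023157772962512098
depth [[0.361 0.385 0.384 0.386 0.361]
 [0.386 0.387 0.385 0.384 0.359]
 [0.385 0.384 0.386 0.385 0.373]
 [0.386 0.386 0.385 0.387 0.372]
 [0.386 0.386 0.385 0.386 0.372]
 [0.386 0.385 0.387 0.386 0.372]
 [0.388 0.388 0.387 0.385 0.386]
 [0.388 0.385 0.388 0.387 0.386]
 [0.388 0.386 0.387 0.387 0.383]
 [0.386 0.388 0.387 0.387 0.38 ]
 [0.383 0.389 0.389 0.387 0.375]
 [0.378 0.388 0.388 0.383 0.371]]
```

View pics/c2.png

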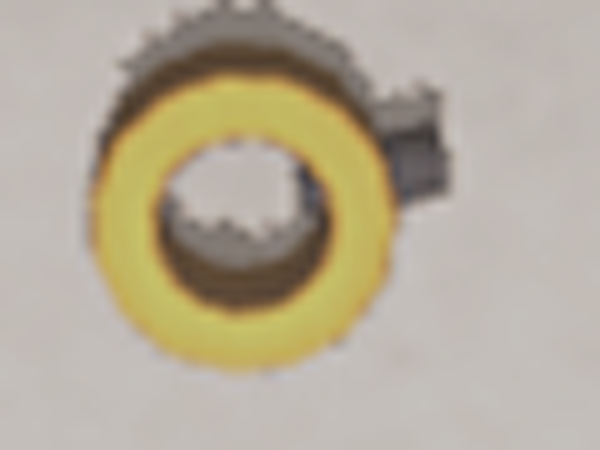

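The crop shows the ring outline centred at crop (245,221), with the screw end at crop (445,165).

Run:
```python
from h import *
i,im,d=load("wrist")
c=pix2world(i,254.05,186.65,z=.024); s=pix2world(i,274.0,181.0,z=.0125)
dv=s-c; print(c,s,np.degrees(np.arctan2(dv[1],dv[0])),np.hypot(*dv[:2]))
```

```text
[ 0.46888311 -0.26326654  0.024     ] [ 0.45440519 -0.24413833  0.0125    ] 127.12163980412579 0.02398955203387581
```

```bash
python3 -m inch '[{"x":-1,"y":0.88,"z":0,"yaw":0},{"x":-1,"y":0.88,"z":0,"yaw":0},{"x":-1,"y":0.88,"z":0,"yaw":0},{"x":-1,"y":0.88,"z":0,"yaw":0},{"x":-1,"y":0.88,"z":0,"yaw":0}]' && python3 -m inch '[{"x":-1,"y":0.88,"z":0,"yaw":0},{"x":-1,"y":0.88,"z":0,"yaw":0},{"x":-1,"y":0.88,"z":0,"yaw":0},{"x":-1,"y":0.88,"z":0,"yaw":0},{"x":-0.9,"y":0.8,"z":0,"yaw":0}]' && python3 -m inch '[{"x":-0.2,"y":0.2,"z":0,"yaw":0},{"x":0,"y":0,"z":0,"yaw":0}]'
python3 - <<'E'
from h import *
i,im,d=snap("wrist")
s=r.get_state(); print(s["tcp_pos"],s["eef_rot"]);u,v=map(int,w2pix(i,[.568,.057,.1])); print(u,v)
cv2.imwrite("pics/w2.png",cv2.cvtColor(cv2.resize(im[max(v-100,0):v+60,max(u-105,0):u+105],None,fx=3.7,fy=3.7,interpolation=cv2.INTER_CUBIC),cv2.COLOR_RGB2BGR))
E
```

```text
time_s: 1.73
tcp_pos: [0.5183, -0.1209, 0.2298]
eef_rot: [179.2, -0.4, -153.6]
contact_force: [1.2, -0.3, 0.3]
gripper_width: 0.0879
time_s: 2.15
tcp_pos: [0.5816, 0.0319, 0.2298]
eef_rot: [179.3, -0.5, -153.9]
contact_force: [0.5, 0.2, -0.6]
gripper_width: 0.0875
time_s: 2.32
tcp_pos: [0.5859, 0.0414, 0.2286]
eef_rot: [179.2, -0.6, -153.8]
contact_force: [0.8, -0.7, -0.2]
gripper_width: 0.0873
[0.58557536 0.04066751 0.22842394] [ 179.24558273   -0.5930198  -153.85222552]
276 182
```

View pics/w2.png

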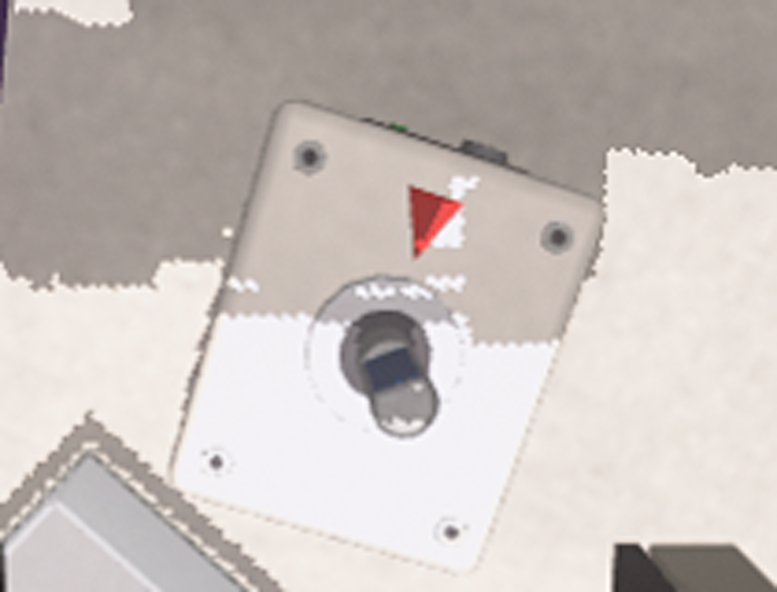

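The crop shows the box's four corner screws at (310,157), (557,237), (451,532) and (216,462), and the pointer triangle at (430,217). The shaft top is at (404,403). The blue flat's top edge runs (372,394)-(420,374) and its bottom edge (362,358)-(410,344).

Run:
```python
from h import *
i,im,d=load("wrist")
g=lambda u,v,z:pix2world(i,171+(u+.5)/3.7-.5,82+(v+.5)/3.7-.5,z=z)
P=[g(*p,.05) for p in((310,157),(557,237),(451,532),(216,462))]
ang=lambda a,b:np.degrees(np.arctan2(*(b-a)[[1,0]]))
c=sum(P)/4; print("screw centre",c); print("edges: -x dir",ang(P[2],P[1]),ang(P[3],P[0]),"y-ish",ang(P[0],P[1]),ang(P[3],P[2]))
print([np.linalg.norm(P[k]-P[k-1]).round(4) for k in range(4)])
pt=g(430,217,.05);print("pointer",pt)
for n,q in(("shafttop",g(404,403,.118)),("boss",g(385,352,.056))): print(n,q,ang(q,pt),np.linalg.norm((pt-q)[:2]))
t=[g(372,395,.118),g(421,374,.118)];b=[g(362,359,.078),g(410,344,.078)]
for e in(t,b): print("edge",e[0],e[1],"normal",ang(e[0],e[1])%360, ang(e[0],e[1])%360+90,np.linalg.norm(e[1]-e[0]))
```

```text
screw centre [0.57042804 0.06042003 0.05      ]
edges: -x dir -171.16513917632435 -171.3419412960564 y-ish 98.67479738927426 98.65683996301155
[np.float64(0.0903), np.float64(0.0719), np.float64(0.0904), np.float64(0.0722)]
pointer [0.53110117 0.05484934 0.05      ]
shafttop [0.569749   0.05968445 0.118     ] -172.86895405050626 0.038949110793831815
boss [0.56942935 0.05997435 0.056     ] -172.38394226175595 0.038669306142845784
edge [0.57127775 0.05231424 0.118     ] [0.5621021  0.06005403 0.118     ] normal 139.8518913691581 229.8518913691581 0.012004033505643144
edge [0.57076709 0.05207459 0.078     ] [0.56179045 0.06145743 0.078     ] normal 133.73252406902694 223.73252406902694 0.012985292011664496
```

```bash
R='' ; python3 -m inch '[{"x":0,"y":0,"z":0,"yaw":-1},{"x":0,"y":0,"z":0,"yaw":-1},{"x":0,"y":0,"z":0,"yaw":-1},{"x":0,"y":0,"z":0,"yaw":-1},{"x":0,"y":0,"z":0,"yaw":-1}]' >/dev/null && python3 -m inch '[{"x":0,"y":0,"z":0,"yaw":-1},{"x":0,"y":0,"z":0,"yaw":-1},{"x":0,"y":0,"z":0,"yaw":-1},{"x":0,"y":0,"z":0,"yaw":-1},{"x":0,"y":0,"z":0,"yaw":-1}]' && python3 -m inch '[{"x":0,"y":0,"z":0,"yaw":-1},{"x":0,"y":0,"z":0,"yaw":-1},{"x":0,"y":0,"z":0,"yaw":-1},{"x":0,"y":0,"z":0,"yaw":-1},{"x":0,"y":0,"z":0,"yaw":-1}]' >/dev/null && python3 -m inch '[{"x":0,"y":0,"z":0,"yaw":-1},{"x":0,"y":0,"z":0,"yaw":-1},{"x":0,"y":0,"z":0,"yaw":-1},{"x":0,"y":0,"z":0,"yaw":-1},{"x":0,"y":0,"z":0,"yaw":-1}]' && python3 -m inch '[{"x":0,"y":0,"z":0,"yaw":-1},{"x":0,"y":0,"z":0,"yaw":-1},{"x":0,"y":0,"z":0,"yaw":-1},{"x":0,"y":0,"z":0,"yaw":-1},{"x":0,"y":0,"z":0,"yaw":-1}]'
cat > go.py <<'E'
# needed shift in tool axes, full-scale units: go.py x y z yaw
import sys; from h import *
from scipy.spatial.transform import Rotation as R
x,y,z,w=map(float,sys.argv[1:]); s=r.get_state(); e=s["eef_rot"]
t=R.from_euler("xyz",e,degrees=True).as_matrix().T@(np.array([x,y,z])-s["tcp_pos"])
print("t",s["time_s"],"tcp",s["tcp_pos"].round(4),e.round(2),"need xyz",(t/.025).round(2),"yaw",round(-((w-e[2]+180)%360-180)/4,2),"w",round(s["gripper_width"],4),"F",s["contact_force"].round(1))
E
python3 go.py .5697 .0598 .150 -43
```

```text
time_s: 3.2
tcp_pos: [0.5799, 0.0205, 0.2276]
eef_rot: [178.8, -0.2, -113.0]
contact_force: [0.6, 0.4, -0.3]
gripper_width: 0.0875
time_s: 4.03
tcp_pos: [0.5729, -0.0018, 0.2281]
eef_rot: [178.8, 0.7, -72.1]
contact_force: [1.0, 0.4, -0.0]
gripper_width: 0.0878
time_s: 4.45
tcp_pos: [0.569, -0.0127, 0.2283]
eef_rot: [179.0, 1.1, -51.7]
contact_force: [0.4, 0.4, -0.4]
gripper_width: 0.0878
t 4.45 tcp [ 0.569  -0.0127  0.2283] [179.01   1.07 -51.66] need xyz [-2.2  -1.88  3.14] yaw -2.16 w 0.0878 F [ 0.4  0.4 -0.4]
```

```bash
python3 -m inch '[{"x":-0.75,"y":-0.65,"z":0.8,"yaw":-0.8},{"x":-0.75,"y":-0.65,"z":0.8,"yaw":-0.8},{"x":-0.75,"y":-0.6,"z":0.8,"yaw":-0.6},{"x":0,"y":0,"z":0.7,"yaw":0},{"x":0,"y":0,"z":0,"yaw":0}]' && python3 go.py .5697 .0598 .098 -43
```

```text
time_s: 4.87
tcp_pos: [0.5641, 0.0521, 0.1511]
eef_rot: [179.4, 1.1, -42.8]
contact_force: [-0.6, -0.6, -0.5]
gripper_width: 0.0875
t 4.8667 tcp [0.5641 0.0521 0.1511] [179.38   1.05 -42.82] need xyz [-0.   -0.4   2.12] yaw 0.04 w 0.0875 F [-0.6 -0.6 -0.5]
```

```bash
python3 -m inch '[{"x":0,"y":-0.46,"z":0.4,"yaw":0},{"x":0,"y":0,"z":0.8,"yaw":0},{"x":0,"y":0,"z":0.8,"yaw":0},{"x":0,"y":0,"z":0.1,"yaw":0},{"x":0,"y":0,"z":0,"yaw":0}]' && python3 go.py .5707 .0609 .098 -43
```

```text
time_s: 5.28
tcp_pos: [0.5717, 0.0531, 0.1014]
eef_rot: [179.4, 0.9, -43.2]
contact_force: [-0.1, 0.7, 1.7]
gripper_width: 0.0874
t 5.2833 tcp [0.5717 0.0531 0.1014] [179.44   0.91 -43.23] need xyz [-0.24 -0.2   0.14] yaw -0.06 w 0.0874 F [-0.1  0.7  1.7]
```

```bash
python3 -m inch '[{"x":-0.24,"y":-0.2,"z":0.14,"yaw":0},{"x":0,"y":0,"z":0,"yaw":0}]' >/dev/null; python3 go.py .5707 .0609 .098 -43;  python3 -m inch '[{"x":0,"y":0,"z":0,"yaw":0},{"x":0,"y":0,"z":0,"yaw":0},{"x":0,"y":0,"z":0,"yaw":0},{"x":0,"y":0,"z":0,"yaw":0},{"x":0,"y":0,"z":0,"yaw":0}]' -0.55 10 && python3 go.py .5707 .0609 .098 -43
```

```text
t 5.45 tcp [0.5714 0.0594 0.1   ] [179.52   0.85 -43.4 ] need xyz [-0.06 -0.02  0.08] yaw -0.1 w 0.0875 F [ 0.3 -0.5 -0.1]
time_s: 5.87
tcp_pos: [0.5733, 0.0601, 0.1041]
eef_rot: [179.8, 0.7, -43.3]
contact_force: [0.0, 0.2, -0.1]
gripper_width: 0.0597
t 5.8667 tcp [0.5733 0.0601 0.1041] [179.82   0.7  -43.34] need xyz [-0.09  0.05  0.24] yaw -0.09 w 0.0597 F [ 0.   0.2 -0.1]
```

```bash
python3 -m inch '[{"x":-0.05,"y":0.03,"z":0.15,"yaw":0},{"x":0,"y":0,"z":0.05,"yaw":0},{"x":0,"y":0,"z":0.03,"yaw":0},{"x":0,"y":0,"z":0.03,"yaw":0},{"x":0,"y":0,"z":0.03,"yaw":0}]' -0.55 10 && python3 go.py .5707 .0609 .098 -43
```

```text
time_s: 6.28
tcp_pos: [0.5716, 0.0606, 0.0964]
eef_rot: [179.8, 0.7, -43.3]
contact_force: [0.6, -0.2, -0.1]
gripper_width: 0.0267
t 6.2833 tcp [0.5716 0.0606 0.0964] [179.84   0.69 -43.32] need xyz [-0.03  0.02 -0.06] yaw -0.08 w 0.0267 F [ 0.6 -0.2 -0.1]
```

```bash
python3 -m inch '[{"x":0,"y":0,"z":0.03,"yaw":0},{"x":0,"y":0,"z":0.03,"yaw":0}]' && python3 go.py .5707 .0609 .098 -43
```

```text
time_s: 6.45
tcp_pos: [0.5715, 0.0606, 0.0945]
eef_rot: [179.8, 0.7, -43.3]
contact_force: [0.4, -0.5, 0.7]
gripper_width: 0.0202
t 6.45 tcp [0.5715 0.0606 0.0945] [179.81   0.7  -43.32] need xyz [-0.03  0.01 -0.14] yaw -0.08 w 0.0202 F [ 0.4 -0.5  0.7]
```

```bash
python3 -m inch '[{"x":-0.02,"y":0,"z":-0.12,"yaw":0},{"x":0,"y":0,"z":0,"yaw":0},{"x":0,"y":0,"z":0,"yaw":0},{"x":0,"y":0,"z":0,"yaw":0}]' -1 15 && python3 go.py .5707 .0609 .098 -81.3
```

```text
time_s: 6.78
tcp_pos: [0.5707, 0.0606, 0.0976]
eef_rot: [179.7, 0.7, -43.3]
contact_force: [1.9, 0.2, -3.4]
gripper_width: 0.0131
t 6.7833 tcp [0.5707 0.0606 0.0976] [179.74   0.72 -43.32] need xyz [-0.01 -0.01 -0.02] yaw 9.49 w 0.0131 F [ 1.9  0.2 -3.4]
```

```bash
python3 -m inch '[{"x":0,"y":0,"z":0,"yaw":0.5},{"x":0,"y":0,"z":0,"yaw":0.5},{"x":0,"y":0,"z":0,"yaw":0.5},{"x":0,"y":0,"z":0,"yaw":0.5}]' && python3 go.py .5710 .0605 .098 -81.3
```

```text
time_s: 7.12
tcp_pos: [0.5709, 0.0605, 0.0976]
eef_rot: [179.7, 0.7, -51.6]
contact_force: [0.5, -0.9, -1.5]
gripper_width: 0.0128
t 7.1167 tcp [0.5709 0.0605 0.0976] [179.66   0.66 -51.58] need xyz [ 0.   -0.01 -0.02] yaw 7.43 w 0.0128 F [ 0.5 -0.9 -1.5]
```

Smooth; the pinch is holding.

```bash
python3 -m inch '[{"x":0,"y":0,"z":0,"yaw":0.6},{"x":0,"y":0,"z":0,"yaw":0.6},{"x":0,"y":0,"z":0,"yaw":0.6},{"x":0,"y":0,"z":0,"yaw":0.6},{"x":0,"y":0,"z":0,"yaw":0.6}]' && python3 -m inch '[{"x":0,"y":0,"z":0,"yaw":0.6},{"x":0,"y":0,"z":0,"yaw":0.6},{"x":0,"y":0,"z":0,"yaw":0.6},{"x":0,"y":0,"z":0,"yaw":0.6},{"x":0,"y":0,"z":0,"yaw":0.6}]' && python3 go.py .5712 .0600 .098 -81.3
```

```text
time_s: 7.53
tcp_pos: [0.571, 0.0602, 0.0976]
eef_rot: [179.6, 0.6, -64.2]
contact_force: [0.8, -0.5, -0.7]
gripper_width: 0.0129
time_s: 7.95
tcp_pos: [0.5711, 0.0599, 0.0976]
eef_rot: [179.5, 0.4, -76.8]
contact_force: [0.3, 0.1, -1.2]
gripper_width: 0.0128
t 7.95 tcp [0.5711 0.0599 0.0976] [179.47   0.45 -76.81] need xyz [-0.   -0.   -0.02] yaw 1.12 w 0.0128 F [ 0.3  0.1 -1.2]
```

```bash
python3 -m inch '[{"x":0,"y":0,"z":0,"yaw":0.6},{"x":0,"y":0,"z":0,"yaw":0.5},{"x":0,"y":0,"z":0,"yaw":0}]' && python3 go.py .5712 .0600 .098 -81.3
```

```text
time_s: 8.2
tcp_pos: [0.5712, 0.0598, 0.0975]
eef_rot: [179.4, 0.4, -81.6]
contact_force: [-0.9, -0.6, -0.4]
gripper_width: 0.0129
t 8.2 tcp [0.5712 0.0598 0.0975] [179.45   0.4  -81.57] need xyz [-0.01 -0.   -0.02] yaw -0.07 w 0.0129 F [-0.9 -0.6 -0.4]
```

```bash
python3 -m inch '[{"x":0,"y":0,"z":0,"yaw":0},{"x":0,"y":0,"z":0,"yaw":0},{"x":0,"y":0,"z":0,"yaw":0},{"x":0,"y":0,"z":0,"yaw":0}]' 1 && python3 -m inch '[{"x":0,"y":0,"z":-0.3,"yaw":0},{"x":0,"y":0,"z":-0.6,"yaw":0},{"x":0,"y":0,"z":-1,"yaw":0},{"x":0,"y":0,"z":-1,"yaw":0},{"x":0,"y":0,"z":-1,"yaw":0}]' && python3 go.py .4689 -.2633 .15 127.5
```

```text
time_s: 8.53
tcp_pos: [0.5715, 0.0599, 0.0979]
eef_rot: [179.5, 0.4, -81.4]
contact_force: [0.7, -0.6, 0.0]
gripper_width: 0.0335
time_s: 8.95
tcp_pos: [0.5689, 0.0582, 0.1945]
eef_rot: [178.8, 0.3, -81.3]
contact_force: [1.1, -0.3, -0.1]
gripper_width: 0.0665
t 8.95 tcp [0.5689 0.0582 0.1945] [178.8    0.28 -81.29] need xyz [12.11  5.86  1.84] yaw 37.8 w 0.0665 F [ 1.1 -0.3 -0.1]
```

```bash
python3 -m inch '[{"x":0,"y":0,"z":-0.3,"yaw":1},{"x":0,"y":0,"z":-0.3,"yaw":1},{"x":0,"y":0,"z":-0.3,"yaw":1},{"x":0,"y":0,"z":-0.3,"yaw":1},{"x":0,"y":0,"z":-0.3,"yaw":1}]' >/dev/null&& python3 -m inch '[{"x":0,"y":0,"z":0,"yaw":1},{"x":0,"y":0,"z":0,"yaw":1},{"x":0,"y":0,"z":0,"yaw":1},{"x":0,"y":0,"z":0,"yaw":1},{"x":0,"y":0,"z":0,"yaw":1}]' > /dev/null && python3 -m inch '[{"x":0,"y":0,"z":0,"yaw":1},{"x":0,"y":0,"z":0,"yaw":1},{"x":0,"y":0,"z":0,"yaw":1},{"x":0,"y":0,"z":0,"yaw":1},{"x":0,"y":0,"z":0,"yaw":1}]' && python3 -m inch '[{"x":0,"y":0,"z":0,"yaw":1},{"x":0,"y":0,"z":0,"yaw":1},{"x":0,"y":0,"z":0,"yaw":1},{"x":0,"y":0,"z":0,"yaw":1},{"x":0,"y":0,"z":0,"yaw":1}]' && python3 go.py .585 .06 .23 -171.3
```

```text
time_s: 10.2
tcp_pos: [0.5726, 0.0583, 0.2541]
eef_rot: [179.6, 0.2, -143.7]
contact_force: [-0.3, -0.4, 0.2]
gripper_width: 0.0875
time_s: 10.62
tcp_pos: [0.5723, 0.058, 0.2578]
eef_rot: [179.6, 0.2, -164.6]
contact_force: [-0.4, -0.4, -0.4]
gripper_width: 0.0876
t 10.6167 tcp [0.5723 0.058  0.2578] [ 179.57    0.22 -164.65] need xyz [-0.51 -0.06  1.11] yaw 1.66 w 0.0876 F [-0.4 -0.4 -0.4]
```

```bash
python3 -m inch '[{"x":-0.25,"y":0,"z":0.5,"yaw":0.8},{"x":-0.25,"y":0,"z":0.5,"yaw":0.8},{"x":0,"y":0,"z":0,"yaw":0}]'
python3 - <<'E'
from h import *
i,im,d=snap("wrist")
u,v=map(int,w2pix(i,[.5696,.0597,.1])); print(u,v)
cv2.imwrite("pics/w3.png",cv2.cvtColor(cv2.resize(im[v-90:v+50,u-70:u+70],None,fx=4.2,fy=4.2,interpolation=cv2.INTER_CUBIC),cv2.COLOR_RGB2BGR))
E
```

```text
time_s: 10.87
tcp_pos: [0.5851, 0.0613, 0.2356]
eef_rot: [179.5, 0.4, -171.5]
contact_force: [0.0, -1.0, -1.2]
gripper_width: 0.0877
252 172
```

View pics/w3.png

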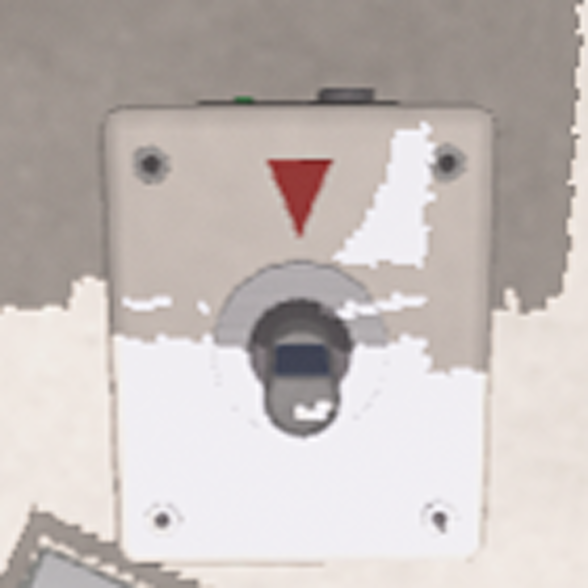

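The flat's edges at crop (302,360) are horizontal and face the red pointer at (300,190), so the shaft is aligned. Next, the collar.

```bash
python3 -m inch '[{"x":0.5,"y":-1,"z":0,"yaw":0},{"x":0.5,"y":-1,"z":0,"yaw":0},{"x":0.5,"y":-1,"z":0,"yaw":0},{"x":0.5,"y":-1,"z":0,"yaw":0},{"x":0.5,"y":-1,"z":0,"yaw":0}]' && python3 -m inch '[{"x":0.5,"y":-1,"z":0,"yaw":0},{"x":0.5,"y":-1,"z":0,"yaw":0},{"x":0.5,"y":-1,"z":0,"yaw":0},{"x":0.5,"y":-1,"z":0,"yaw":0},{"x":0.4,"y":-0.7,"z":0,"yaw":1}]' && python3 -m inch '[{"x":0,"y":0,"z":0,"yaw":1},{"x":0,"y":0,"z":0,"yaw":1},{"x":0,"y":0,"z":0,"yaw":1},{"x":0,"y":0,"z":0,"yaw":1},{"x":0,"y":0,"z":0,"yaw":1}]' >/dev/null && python3 -m inch '[{"x":0,"y":0,"z":0,"yaw":1},{"x":0,"y":0,"z":0,"yaw":1},{"x":0,"y":0,"z":0,"yaw":1},{"x":0,"y":0,"z":0,"yaw":1},{"x":0,"y":0,"z":0,"yaw":1}]' && python3 go.py .4689 -.2633 .15 127.5
```

```text
time_s: 11.33
tcp_pos: [0.543, -0.0724, 0.2396]
eef_rot: [179.6, 0.6, -170.2]
contact_force: [0.1, 0.3, -0.2]
gripper_width: 0.0877
time_s: 11.75
tcp_pos: [0.5013, -0.2055, 0.2451]
eef_rot: [179.7, 1.0, -173.3]
contact_force: [-0.1, -0.1, -0.1]
gripper_width: 0.0874
time_s: 12.58
tcp_pos: [0.4973, -0.2118, 0.2585]
eef_rot: [178.9, 1.2, 145.8]
contact_force: [0.2, 0.9, 0.0]
gripper_width: 0.0877
t 12.5833 tcp [ 0.4973 -0.2118  0.2585] [178.91   1.16 145.82] need xyz [-0.13 -2.42  4.3 ] yaw 4.58 w 0.0877 F [0.2 0.9 0. ]
```

```bash
python3 -m inch '[{"x":0,"y":-0.5,"z":0.85,"yaw":0.95},{"x":0,"y":-0.5,"z":0.85,"yaw":0.95},{"x":0,"y":-0.5,"z":0.85,"yaw":0.95},{"x":0,"y":-0.5,"z":0.85,"yaw":0.95},{"x":0,"y":-0.4,"z":0.85,"yaw":0.8}]' && python3 -m inch '[{"x":0,"y":0,"z":0,"yaw":0}]' >/dev/null; python3 go.py .4689 -.2633 .06 127.5
python3 - <<'E'
from h import *
i,im,d=snap("wrist")
u,v=map(int,w2pix(i,[.4689,-.2633,.024])); print(u,v)
cv2.imwrite("pics/w4.png",cv2.cvtColor(cv2.resize(im[v-60:v+60,u-80:u+80],None,fx=4.5,fy=4.5,interpolation=cv2.INTER_CUBIC),cv2.COLOR_RGB2BGR))
E
```

```text
time_s: 13.0
tcp_pos: [0.4653, -0.258, 0.1597]
eef_rot: [177.9, 1.6, 127.4]
contact_force: [-0.1, -0.0, 0.1]
gripper_width: 0.0874
t 13.0833 tcp [ 0.462  -0.258   0.1569] [178.11   1.34 127.29] need xyz [-0.25 -0.04  3.88] yaw -0.05 w 0.0877 F [-0.5  0.5 -1. ]
250 197
```

View pics/w4.png

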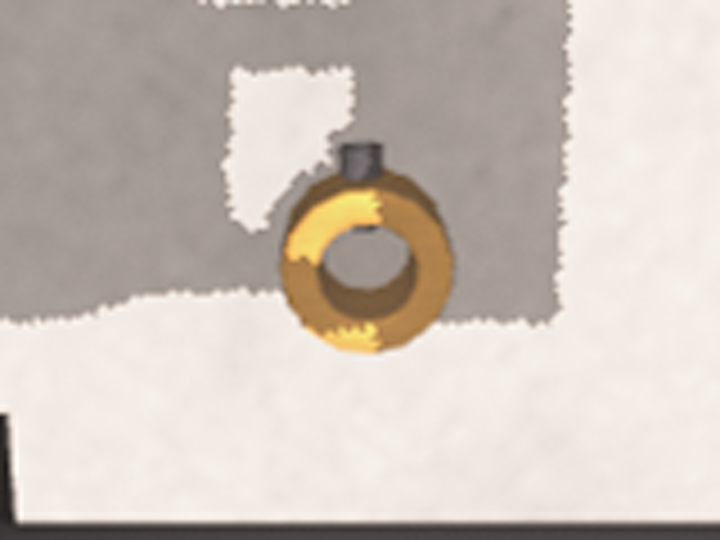

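The crop shows the collar ring centred at about (367,269), with the screw end at (361,147) pointing up the picture (toward tool +x).

Run:
```python
from h import *
i,im,d=load("wrist")
g=lambda u,v,z:pix2world(i,170+(u+.5)/4.5-.5,137+(v+.5)/4.5-.5,z=z)
c=g(367,269,.024); s=g(361,150,.0135); dv=s-c
print(c,s,np.degrees(np.arctan2(dv[1],dv[0])),np.hypot(*dv[:2]))
```

```text
[ 0.46882742 -0.26252697  0.024     ] [ 0.45444339 -0.24518712  0.0135    ] 129.67691336817856 0.022529328515155943
```

```bash
python3 -m inch '[{"x":-0.25,"y":0,"z":0.8,"yaw":-0.25},{"x":0,"y":0,"z":0.9,"yaw":0},{"x":0,"y":0,"z":0.9,"yaw":0},{"x":0,"y":0,"z":0.9,"yaw":0},{"x":0,"y":0,"z":0.3,"yaw":0}]' && python3 go.py .4688 -.2629 .014 128.3
```

```text
time_s: 13.55
tcp_pos: [0.4828, -0.265, 0.0757]
eef_rot: [177.5, 2.6, 129.7]
contact_force: [-1.4, 0.4, -0.4]
gripper_width: 0.0879
t 13.55 tcp [ 0.4828 -0.265   0.0757] [177.48   2.58 129.75] need xyz [ 0.53 -0.49  2.43] yaw 0.36 w 0.0879 F [-1.4  0.4 -0.4]
```

```bash
cat >> go.py <<'E'
v=R.from_euler("xyz",e,degrees=True).as_matrix()[:,2]; print("tip leans (deg) world x,y:",np.degrees(v[:2]).round(2),"joints",s["joints"].round(1))
E
python3 -m inch '[{"x":0.25,"y":-0.25,"z":0,"yaw":0.3},{"x":0.25,"y":-0.25,"z":0,"yaw":0}]' >/dev/null; python3 go.py .4688 -.2629 .014 128.3;python3 -m inch '[{"x":0,"y":0,"z":-0.3,"yaw":0},{"x":0,"y":0,"z":-0.3,"yaw":0},{"x":0,"y":0,"z":-0.3,"yaw":0}]' >/dev/null; python3 go.py .4688 -.2629 .014 128.3
```

```text
t 13.7167 tcp [ 0.4675 -0.2631  0.0761] [177.44   2.61 128.77] need xyz [ 0.09 -0.07  2.48] yaw 0.12 w 0.0874 F [-0.2  0.8 -0. ]
tip leans (deg) world x,y: [ 3.63 -0.43] joints [  -8.5   15.3  -31.1   -0.2  -39.9 -132.5]
t 13.9667 tcp [ 0.4646 -0.2625  0.1032] [177.39   2.68 128.89] need xyz [ 0.05 -0.04  3.57] yaw 0.15 w 0.0878 F [-0.2  0.3 -0.4]
tip leans (deg) world x,y: [ 3.71 -0.45] joints [  -8.5   12.9  -29.9   -0.2  -43.4 -132.5]
```

```bash
python3 -m inch '[{"x":0,"y":0,"z":-1,"yaw":0},{"x":0,"y":0,"z":-1,"yaw":0},{"x":0,"y":0,"z":-1,"yaw":0},{"x":0,"y":0,"z":-1,"yaw":0},{"x":0,"y":0,"z":-1,"yaw":0}]' >/dev/null; python3 go.py .4688 -.2629 .014 128.3;python3 -m inch '[{"x":0,"y":0,"z":-1,"yaw":0},{"x":0,"y":0,"z":-1,"yaw":0},{"x":0,"y":0,"z":-1,"yaw":0},{"x":0,"y":0,"z":-1,"yaw":0},{"x":0,"y":0,"z":-1,"yaw":0}]' >/dev/null; python3 go.py .4688 -.2629 .014 128.3
```

```text
t 14.3833 tcp [ 0.4547 -0.2614  0.2396] [177.26   2.88 128.98] need xyz [ 0.05 -0.03  9.04] yaw 0.17 w 0.0877 F [0.6 0.2 0.3]
tip leans (deg) world x,y: [ 3.94 -0.51] joints [-8.500e+00  4.000e+00 -2.060e+01 -1.000e-01 -6.140e+01 -1.324e+02]
t 14.8 tcp [ 0.4422 -0.2602  0.3827] [176.74   3.57 129.03] need xyz [ 0.17 -0.08 14.79] yaw 0.18 w 0.0876 F [1.2 0.4 0.2]
tip leans (deg) world x,y: [ 4.77 -0.72] joints [  -8.5   -1.5   -7.9   -0.   -78.8 -132.3]
```

```bash
python3 -m inch '[{"x":0,"y":0,"z":1,"yaw":0},{"x":0,"y":0,"z":1,"yaw":0},{"x":0,"y":0,"z":1,"yaw":0}]' >/dev/null; python3 go.py .4688 -.2629 .014 128.3;python3 -m inch '[{"x":1,"y":0,"z":0,"yaw":0},{"x":1,"y":0,"z":0,"yaw":0}]' >/dev/null; python3 go.py .4688 -.2629 .014 128.3;python3 -m inch '[{"x":-1,"y":0,"z":0,"yaw":0},{"x":-1,"y":0,"z":0,"yaw":0}]' >/dev/null; python3 go.py .4688 -.2629 .014 128.3
```

```text
t 15.05 tcp [ 0.4528 -0.2641  0.3279] [175.72   5.15 129.03] need xyz [ 0.76 -0.41 12.54] yaw 0.18 w 0.0877 F [0.4 0.4 0.7]
tip leans (deg) world x,y: [ 6.55 -1.29] joints [  -8.6   -0.6  -14.2    0.3  -69.7 -132.3]
t 15.2167 tcp [ 0.4207 -0.2261  0.3213] [175.85   5.   128.9 ] need xyz [-1.28 -0.33 12.46] yaw 0.15 w 0.088 F [-0.3  1.3  1.5]
tip leans (deg) world x,y: [ 6.36 -1.27] joints [  -3.9   -5.3  -19.7    0.9  -69.2 -137.3]
t 15.3833 tcp [ 0.4456 -0.2598  0.3289] [175.64   5.08 129.25] need xyz [ 0.43 -0.32 12.62] yaw 0.24 w 0.0878 F [ 0.3  1.7 -0.1]
tip leans (deg) world x,y: [ 6.58 -1.16] joints [  -8.3   -1.5  -14.9    0.2  -69.9 -132.4]
```

```bash
python3 -m inch '[{"x":0.1,"y":-0.1,"z":0.2,"yaw":0},{"x":0.1,"y":-0.1,"z":0.4,"yaw":0},{"x":0.1,"y":-0.1,"z":0.6,"yaw":0},{"x":0,"y":0,"z":0.8,"yaw":0},{"x":0,"y":0,"z":1,"yaw":0}]' >/dev/null; python3 go.py .4688 -.2629 .014 128.3;python3 -m inch '[{"x":0,"y":0,"z":-1,"yaw":0}]' >/dev/null; python3 go.py .4688 -.2629 .014 128.3;python3 -m inch '[{"x":0,"y":0,"z":-1,"yaw":0}]' >/dev/null; python3 go.py .4688 -.2629 .014 128.3;python3 -m inch '[{"x":0,"y":0,"z":-0.5,"yaw":0},{"x":0,"y":0,"z":0,"yaw":0}]' >/dev/null; python3 go.py .4688 -.2629 .014 128.3
```

```text
t 15.8 tcp [ 0.4464 -0.2629  0.2629] [175.     6.03 129.22] need xyz [ 0.48 -0.18  9.98] yaw 0.23 w 0.0879 F [ 1.2  0.3 -0. ]
tip leans (deg) world x,y: [ 7.66 -1.49] joints [-8.500e+00  1.000e-01 -2.210e+01  4.000e-01 -6.000e+01 -1.322e+02]
t 15.8833 tcp [ 0.4386 -0.2603  0.2789] [175.34   5.35 129.17] need xyz [ 0.15  0.   10.67] yaw 0.22 w 0.0875 F [-1.2 -0.2 -1.3]
tip leans (deg) world x,y: [ 6.97 -1.19] joints [  -8.5   -0.9  -20.8    0.2  -63.  -132.2]
t 15.9667 tcp [ 0.434  -0.2595  0.3034] [175.46   5.24 129.18] need xyz [ 0.08  0.07 11.66] yaw 0.22 w 0.0877 F [ 0.6 -0.3  1.4]
tip leans (deg) world x,y: [ 6.82 -1.18] joints [  -8.5   -2.   -18.7    0.2  -66.4 -132.2]
t 16.1333 tcp [ 0.4316 -0.2593  0.3206] [175.3    5.51 129.18] need xyz [ 0.13  0.05 12.35] yaw 0.22 w 0.0875 F [ 0.3 -0.5 -0.2]
tip leans (deg) world x,y: [ 7.1  -1.28] joints [  -8.4   -2.9  -17.4    0.2  -68.3 -132.2]
```

```bash
cat > q.py <<'E'
from h import *
from scipy.spatial.transform import Rotation as R
s=r.get_state(); j=s["joints"]; print(round(s["time_s"],2),s["tcp_pos"].round(4),"lean",np.degrees(R.from_euler("xyz",s["eef_rot"],degrees=True).as_matrix()[:2,2]).round(2),"j235",j[[1,2,4]].round(2),"qd",s["qd"][[1,2,4]].round(1))
E
python3 -m inch '[{"x":-0.8,"y":0.7,"z":0,"yaw":0}]'>/dev/null; python3 q.py;python3 -m inch '[{"x":-0.8,"y":0.7,"z":0,"yaw":0}]'>/dev/null; python3 q.py;python3 -m inch '[{"x":-0.8,"y":0.7,"z":0,"yaw":0}]'>/dev/null; python3 q.py;python3 -m inch '[{"x":0,"y":0,"z":0,"yaw":0}]'>/dev/null; python3 q.py;python3 -m inch '[{"x":0.8,"y":-0.7,"z":0,"yaw":0}]'>/dev/null; python3 q.py;python3 -m inch '[{"x":0.8,"y":-0.7,"z":0,"yaw":0}]'>/dev/null; python3 q.py;python3 -m inch '[{"x":0,"y":0,"z":0,"yaw":0}]'>/dev/null; python3 q.py;python3 -m inch '[{"x":0,"y":0,"z":0,"yaw":0}]'>/dev/null; python3 q.py
```

```text
16.22 [ 0.4544 -0.2629  0.3253] lean [ 7.24 -1.25] j235 [ -0.85 -14.78 -68.71] qd [30.7 38.7 -3.9]
16.3 [ 0.4801 -0.2671  0.33  ] lean [ 7.41 -1.27] j235 [  1.44 -11.88 -69.14] qd [25.9 33.  -6.2]
16.38 [ 0.5061 -0.2712  0.3343] lean [ 7.51 -1.27] j235 [  3.78  -8.86 -69.72] qd [28.4 37.  -6.9]
16.47 [ 0.509  -0.2715  0.334 ] lean [ 7.54 -1.29] j235 [  4.03  -8.65 -69.65] qd [-3.6 -4.3 -0.4]
16.55 [ 0.4858 -0.2675  0.3292] lean [ 7.49 -1.3 ] j235 [  1.92 -11.51 -68.95] qd [-30.4 -39.5   7.9]
16.63 [ 0.4595 -0.2628  0.3243] lean [ 7.4  -1.27] j235 [ -0.48 -14.56 -68.39] qd [-27.6 -34.9   6.8]
16.72 [ 0.4558 -0.2619  0.3236] lean [ 7.36 -1.21] j235 [ -0.79 -14.93 -68.38] qd [2.6 2.1 1.1]
16.8 [ 0.4546 -0.2616  0.3235] lean [ 7.39 -1.2 ] j235 [ -0.92 -15.08 -68.34] qd [-2.9 -3.1 -0.1]
```

```bash
python3 -m inch '[{"x":0,"y":0,"z":1,"yaw":0}]'>/dev/null; python3 q.py;python3 -m inch '[{"x":0,"y":0,"z":1,"yaw":0}]'>/dev/null; python3 q.py;python3 -m inch '[{"x":0,"y":0,"z":0,"yaw":0}]'>/dev/null; python3 q.py;python3 -m inch '[{"x":0,"y":0,"z":0,"yaw":0}]'>/dev/null; python3 q.py;python3 -m inch '[{"x":0,"y":0,"z":-1,"yaw":0}]'>/dev/null; python3 q.py;python3 -m inch '[{"x":0,"y":0,"z":-1,"yaw":0}]'>/dev/null; python3 q.py;python3 -m inch '[{"x":0,"y":0,"z":0,"yaw":0}]'>/dev/null; python3 q.py;python3 -m inch '[{"x":0,"y":0,"z":0,"yaw":0}]'>/dev/null; python3 q.py
```

```text
16.88 [ 0.459  -0.2629  0.3032] lean [ 7.83 -1.37] j235 [ -0.23 -17.09 -65.17] qd [ 12.6 -31.5  43.7]
16.97 [ 0.4625 -0.2634  0.2787] lean [ 8.01 -1.38] j235 [  0.79 -19.27 -61.8 ] qd [ 11.5 -23.6  39.1]
17.05 [ 0.4609 -0.2625  0.2748] lean [ 7.74 -1.25] j235 [  0.92 -19.58 -61.64] qd [-2.5  3.  -3.6]
17.13 [ 0.4607 -0.2626  0.2749] lean [ 7.69 -1.27] j235 [  0.92 -19.57 -61.69] qd [ 1.1 -1.9  1. ]
17.22 [ 0.4554 -0.2611  0.2957] lean [ 7.25 -1.11] j235 [-2.000e-02 -1.770e+01 -6.496e+01] qd [-15.6  30.4 -44.5]
17.3 [ 0.4519 -0.2607  0.3216] lean [ 7.16 -1.13] j235 [ -1.01 -15.36 -68.39] qd [-10.4  25.7 -39.5]
17.38 [ 0.4533 -0.2616  0.3274] lean [ 7.51 -1.29] j235 [ -1.23 -14.92 -68.67] qd [ 0.8 -1.4  1.7]
17.47 [ 0.4537 -0.2617  0.3294] lean [ 7.65 -1.32] j235 [ -1.32 -14.77 -68.76] qd [-1.9  3.7 -2.4]
```

```bash
python3 -m inch '[{"x":0,"y":0,"z":0,"yaw":-1},{"x":0,"y":0,"z":0,"yaw":-1},{"x":0,"y":0,"z":0,"yaw":-1},{"x":0,"y":0,"z":0,"yaw":-1},{"x":0,"y":0,"z":0,"yaw":-1}]'>/dev/null; python3 q.py;python3 -m inch '[{"x":0,"y":0,"z":0,"yaw":-1},{"x":0,"y":0,"z":0,"yaw":-1},{"x":0,"y":0,"z":0,"yaw":-1},{"x":0,"y":0,"z":0,"yaw":-1},{"x":0,"y":0,"z":0,"yaw":-1}]'>/dev/null; python3 q.py;python3 -m inch '[{"x":0,"y":0,"z":0,"yaw":-1},{"x":0,"y":0,"z":0,"yaw":-1},{"x":0,"y":0,"z":0,"yaw":-1},{"x":0,"y":0,"z":0,"yaw":-1},{"x":0,"y":0,"z":0,"yaw":-1}]'; python3 q.py
```

```text
17.88 [ 0.4548 -0.2621  0.3343] lean [ 8.01 -1.43] j235 [ -1.54 -14.43 -68.95] qd [-0.3  0.5 -0.3]
18.3 [ 0.4553 -0.2624  0.337 ] lean [ 8.15 -1.49] j235 [ -1.64 -14.23 -69.11] qd [-0.2  0.5 -0.2]
time_s: 18.72
tcp_pos: [0.4557, -0.2626, 0.3395]
eef_rot: [-176.7, 7.8, -167.6]
contact_force: [0.1, 0.3, 0.1]
gripper_width: 0.0874
18.72 [ 0.4557 -0.2626  0.3395] lean [ 8.28 -1.54] j235 [ -1.74 -14.03 -69.27] qd [-0.2  0.5 -0.4]
```

```bash
python3 -m inch '[{"x":0,"y":0,"z":0.2,"yaw":0.9},{"x":0,"y":0,"z":0.4,"yaw":0.9},{"x":0,"y":0,"z":0.5,"yaw":0.9},{"x":0,"y":0,"z":0.5,"yaw":0.9},{"x":0,"y":0,"z":0.5,"yaw":0.9}]'>/dev/null; python3 q.py; python3 -m inch '[{"x":0,"y":0,"z":0.5,"yaw":0.9},{"x":0,"y":0,"z":0.5,"yaw":0.3},{"x":0,"y":0,"z":0.5,"yaw":0},{"x":0,"y":0,"z":0.5,"yaw":0},{"x":0,"y":0,"z":0.5,"yaw":0}]'>/dev/null; python3 q.py; python3 go.py .4688 -.2629 .05 169.5
```

```text
19.13 [ 0.4656 -0.265   0.2921] lean [ 8.77 -1.72] j235 [  0.18 -18.34 -62.51] qd [  6.6 -12.4  19.9]
19.55 [ 0.4767 -0.2673  0.2303] lean [ 8.96 -1.78] j235 [  3.55 -23.15 -54.14] qd [  9.1 -10.8  20.3]
t 19.55 tcp [ 0.4767 -0.2673  0.2303] [179.98   9.18 168.64] need xyz [1.49 0.11 7.06] yaw -0.21 w 0.088 F [-0.  -0.2 -0.1]
tip leans (deg) world x,y: [ 8.96 -1.78] joints [ -8.4   3.5 -23.2   0.6 -54.1 -93.2]
```

```bash
python3 -m inch '[{"x":0.2,"y":0,"z":0.6,"yaw":0},{"x":0.2,"y":0,"z":0.7,"yaw":0},{"x":0.2,"y":0,"z":0.7,"yaw":0},{"x":0.2,"y":0,"z":0.7,"yaw":0},{"x":0.2,"y":0,"z":0.7,"yaw":0}]'>/dev/null; python3 q.py; python3 -m inch '[{"x":0.2,"y":0,"z":0.7,"yaw":0},{"x":0.2,"y":0,"z":0.7,"yaw":-0.1},{"x":0.1,"y":0,"z":0.5,"yaw":0},{"x":0,"y":0,"z":0.2,"yaw":0}]'>/dev/null; python3 q.py; python3 go.py .4688 -.2629 .05 169.5
```

```text
19.97 [ 0.4689 -0.2659  0.1426] lean [ 9.31 -1.9 ] j235 [  7.68 -31.45 -41.35] qd [ 12.8 -19.3  32.8]
20.3 [ 0.4647 -0.2652  0.0856] lean [ 9.23 -1.9 ] j235 [ 11.77 -35.83 -32.95] qd [ 5.8 -1.9  7.9]
t 20.3 tcp [ 0.4647 -0.2652  0.0856] [-179.88    9.47  169.13] need xyz [0.09 0.12 1.43] yaw -0.09 w 0.0876 F [ 1.2  0.6 -0.4]
tip leans (deg) world x,y: [ 9.23 -1.9 ] joints [ -8.3  11.8 -35.8   1.  -33.  -93.4]
```

```bash
python3 -m inch '[{"x":0.09,"y":0.12,"z":0.5,"yaw":0},{"x":0,"y":0,"z":0.5,"yaw":0},{"x":0,"y":0,"z":0.4,"yaw":0},{"x":0,"y":0,"z":0.1,"yaw":0}]'; python3 go.py .4688 -.2629 .017 169.5
```

```text
time_s: 20.63
tcp_pos: [0.4718, -0.2636, 0.0486]
eef_rot: [-179.8, 9.6, 169.2]
contact_force: [0.7, 0.1, -1.0]
gripper_width: 0.0875
t 20.6333 tcp [ 0.4718 -0.2636  0.0486] [-179.84    9.61  169.18] need xyz [0.33 0.01 1.22] yaw -0.08 w 0.0875 F [ 0.7  0.1 -1. ]
tip leans (deg) world x,y: [ 9.36 -1.96] joints [ -7.9  15.5 -37.6   1.4 -27.3 -94.1]
```

```bash
python3 -m inch '[{"x":0.15,"y":0,"z":0.35,"yaw":0},{"x":0.15,"y":0,"z":0.35,"yaw":0},{"x":0,"y":0,"z":0.3,"yaw":0},{"x":0,"y":0,"z":0.12,"yaw":0}]' 0.1 20; python3 go.py .4688 -.2629 .017 169.5
```

```text
time_s: 20.97
tcp_pos: [0.4727, -0.2639, 0.0216]
eef_rot: [-179.8, 9.9, 169.3]
contact_force: [0.5, 1.4, -0.5]
gripper_width: 0.0667
t 20.9667 tcp [ 0.4727 -0.2639  0.0216] [-179.79    9.87  169.26] need xyz [0.19 0.01 0.15] yaw -0.06 w 0.0667 F [ 0.5  1.4 -0.5]
tip leans (deg) world x,y: [ 9.61 -2.03] joints [ -7.9  18.1 -39.3   1.8 -22.8 -94.4]
```

```bash
python3 -m inch '[{"x":0.18,"y":0,"z":0.15,"yaw":0},{"x":0,"y":0,"z":0,"yaw":0},{"x":0,"y":0,"z":0,"yaw":0},{"x":0,"y":0,"z":0,"yaw":0}]'  0.1 25; python3 go.py .4688 -.2629 .017 169.5
```

```text
time_s: 21.3
tcp_pos: [0.47, -0.2634, 0.0177]
eef_rot: [-179.8, 9.9, 169.3]
contact_force: [-0.4, 0.5, 0.1]
gripper_width: 0.0485
t 21.3 tcp [ 0.47   -0.2634  0.0177] [-179.78    9.92  169.29] need xyz [0.05 0.01 0.02] yaw -0.05 w 0.0485 F [-0.4  0.5  0.1]
tip leans (deg) world x,y: [ 9.66 -2.05] joints [ -7.9  18.3 -39.9   1.9 -21.9 -94.5]
```

```bash
python3 -m inch '[{"x":0.04,"y":0,"z":0.02,"yaw":0},{"x":0,"y":0,"z":0,"yaw":0},{"x":0,"y":0,"z":0,"yaw":0},{"x":0,"y":0,"z":0,"yaw":0}]'  -1 30; python3 go.py .4688 -.2629 .1 169.5
```

```text
time_s: 21.63
tcp_pos: [0.4697, -0.2634, 0.0181]
eef_rot: [-179.8, 10.0, 169.3]
contact_force: [0.2, -0.4, 0.1]
gripper_width: 0.0346
t 21.6333 tcp [ 0.4697 -0.2634  0.0181] [-179.78   10.03  169.29] need xyz [-0.53  0.   -3.23] yaw -0.05 w 0.0346 F [ 0.2 -0.4  0.1]
tip leans (deg) world x,y: [ 9.76 -2.07] joints [ -7.9  18.2 -40.    1.9 -21.8 -94.5]
```

```bash
python3 -m inch '[{"x":0,"y":0,"z":-0.2,"yaw":0},{"x":0,"y":0,"z":-0.4,"yaw":0},{"x":0,"y":0,"z":-0.5,"yaw":0},{"x":0,"y":0,"z":-0.5,"yaw":0}]'; python3 q.py
python3 - <<'E'
from h import *
i,im,d=snap("wrist")
a=cv2.resize(im,(512,384)); o=im[170:330,150:360]
cv2.imwrite("pics/w5.png",cv2.cvtColor(cv2.resize(o,None,fx=3.7,fy=3.7,interpolation=cv2.INTER_CUBIC),cv2.COLOR_RGB2BGR))
E
```

```text
time_s: 21.97
tcp_pos: [0.4605, -0.2615, 0.0567]
eef_rot: [-179.8, 9.7, 169.3]
contact_force: [1.1, -0.1, -1.0]
gripper_width: 0.0344
21.97 [ 0.4605 -0.2615  0.0567] lean [ 9.41 -2.01] j235 [ 13.83 -38.62 -27.92] qd [-16.7   5.9 -23.2]
```

View pics/w5.png

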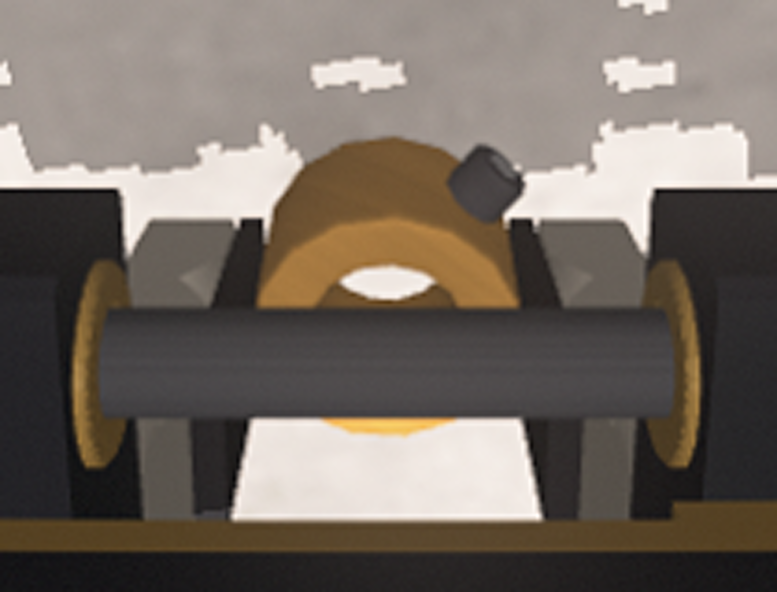

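The wrist view shows the collar held and lifted, with its screw at crop (487,182). The screw still points about 40° off tool x, as intended. I'll measure the screw direction and the tilt from depth.

Run:
```python
from h import *
i,im,d=load("wrist")
T=r.get_state()["tcp_pos"]; c=np.array([T[0]-.0009,T[1]+.0005,T[2]-.006]); print("tcp",T,"c",c)
P=lambda u,v:(150+(u+.5)/3.7-.5,170+(v+.5)/3.7-.5)
for u,v in((505,168),(500,175),(487,182)):
    s=pix2world(i,*P(u,v),z=c[2]+.002); dv=s-c; print(s,np.degrees(np.arctan2(dv[1],dv[0])),np.hypot(*dv[:2]))
# plane fit of top face
pts=[]
for u0,u1,v0,v1 in((275,325,262,300),(335,445,228,258),(458,505,262,300),(330,445,420,428)):
    for u in range(u0,u1,4):
        for v in range(v0,v1,4):
            a,b=P(u,v);ra,rb=int(round(a)),int(round(b))
            if d[rb,ra]>0: pts.append(pix2world(i,ra,rb,depth=d[rb,ra]))
pts=np.array(pts)
for _ in range(4):
    A=np.c_[pts[:,:2],np.ones(len(pts))]; k=np.linalg.lstsq(A,pts[:,2],rcond=None)[0]; e=abs(A@k-pts[:,2]); pts=pts[e<max(2*np.median(e),.001)]
print(len(pts),"slope deg x,y",np.degrees(k[:2]),"rms",e.std(),"z at c",k@[c[0],c[1],1])
print([w2pix(i,c+np.array([0,0,.012]))])
```

```text
tcp [ 0.46139919 -0.26172526  0.0591279 ] c [ 0.46049919 -0.26122526  0.0531279 ]
[ 0.44289453 -0.24154084  0.0551279 ] 131.8077073383964 0.026408339040292547
[ 0.4437954  -0.24233253  0.0551279 ] 131.48115035201482 0.025218085806401853
[ 0.44450739 -0.24415872  0.0551279 ] 133.13796057233228 0.023388128804896324
407 slope deg x,y [-1.7294548  -0.13295459] rms 0.0002537733693524556 z at c 0.06286575436982089
[(np.float64(252.7394902205555), np.float64(263.2652151300372))]
```

```bash
python3 -m inch '[{"x":0,"y":0,"z":-0.6,"yaw":0},{"x":0,"y":0,"z":-0.7,"yaw":0},{"x":0,"y":0,"z":-0.7,"yaw":0},{"x":0,"y":0,"z":-0.7,"yaw":0},{"x":0,"y":0,"z":-0.7,"yaw":0}]'>/dev/null; python3 -m inch '[{"x":0,"y":0,"z":-0.7,"yaw":-0.4},{"x":0,"y":0,"z":-0.4,"yaw":-0.8},{"x":0,"y":0,"z":-0.1,"yaw":-0.8}]'; python3 q.py; python3 go.py .5696 .0597 .18 -132
```

```text
time_s: 22.68
tcp_pos: [0.4396, -0.257, 0.1785]
eef_rot: [-178.4, 9.7, 177.5]
contact_force: [0.7, -0.2, -0.4]
gripper_width: 0.0345
22.68 [ 0.4396 -0.257   0.1785] lean [ 9.61 -2.01] j235 [  2.21 -32.3  -45.66] qd [-3.3  1.8 -4.1]
t 22.6833 tcp [ 0.4396 -0.257   0.1785] [-178.4     9.74  177.54] need xyz [-4.59 12.89  0.37] yaw -12.61 w 0.0345 F [ 0.7 -0.2 -0.4]
tip leans (deg) world x,y: [ 9.61 -2.01] joints [ -7.6   2.2 -32.3   1.  -45.7 -85.6]
```

```bash
python3 -m inch '[{"x":-0.1,"y":0.3,"z":0,"yaw":0},{"x":-0.2,"y":0.6,"z":0,"yaw":0},{"x":-0.28,"y":0.8,"z":0,"yaw":0},{"x":-0.28,"y":0.8,"z":0,"yaw":0},{"x":-0.28,"y":0.8,"z":0,"yaw":0}]'>/dev/null; python3 q.py; python3 -m inch '[{"x":-0.28,"y":0.8,"z":0,"yaw":0},{"x":-0.28,"y":0.8,"z":0,"yaw":0},{"x":-0.28,"y":0.8,"z":0,"yaw":0},{"x":-0.28,"y":0.8,"z":0,"yaw":0},{"x":-0.28,"y":0.8,"z":0,"yaw":0}]'>/dev/null; python3 go.py .5696 .0597 .18 -132
```

```text
23.1 [ 0.4714 -0.1744  0.182 ] lean [ 9.75 -2.06] j235 [  0.91 -34.34 -45.19] qd [-0.9 -3.6  0.8]
t 23.5167 tcp [ 0.5118 -0.0695  0.1835] [-178.6     9.8   176.35] need xyz [-1.92  5.32  0.35] yaw -12.91 w 0.0347 F [ 0.6  0.2 -0.8]
tip leans (deg) world x,y: [ 9.64 -2.02] joints [  17.7    2.3  -33.9    6.8  -45.5 -115.9]
```

```bash
python3 -m inch '[{"x":-0.28,"y":0.8,"z":0,"yaw":0},{"x":-0.28,"y":0.8,"z":0,"yaw":0},{"x":-0.28,"y":0.8,"z":0,"yaw":0},{"x":-0.28,"y":0.8,"z":0,"yaw":-0.3},{"x":-0.28,"y":0.7,"z":0,"yaw":-0.6}]'>/dev/null; python3 -m inch '[{"x":-0.2,"y":0.5,"z":0,"yaw":-0.9},{"x":0,"y":0.1,"z":0,"yaw":-1},{"x":0,"y":0,"z":0,"yaw":-1},{"x":0,"y":0,"z":0,"yaw":-1},{"x":0,"y":0,"z":0,"yaw":-1}]'>/dev/null;  python3 -m inch '[{"x":0,"y":0,"z":0,"yaw":-1},{"x":0,"y":0,"z":0,"yaw":-1},{"x":0,"y":0,"z":0,"yaw":-1},{"x":0,"y":0,"z":0,"yaw":-1},{"x":0,"y":0,"z":0,"yaw":-1}]'>/dev/null; python3 go.py .5705 .0602 .18 -132
```

```text
t 24.7667 tcp [0.5559 0.0585 0.1784] [-172.49    5.64 -139.47] need xyz [-0.49 -0.33  0.03] yaw -1.87 w 0.0343 F [-0.6  0.9 -0.8]
tip leans (deg) world x,y: [ 9.12 -2.06] joints [ 30.4   7.4 -29.5   8.8 -46.5 -85.9]
```

```bash
python3 -m inch '[{"x":-0.25,"y":-0.15,"z":0,"yaw":-0.8},{"x":-0.25,"y":-0.15,"z":0,"yaw":-0.8},{"x":0,"y":0,"z":0,"yaw":-0.2},{"x":0,"y":0,"z":0,"yaw":0}]'>/dev/null; python3 go.py .5705 .0602 .17 -132
python3 - <<'E'
from h import *
i,im,d=snap("wrist")
for c in("top","scene"):
    j,m,_=snap(c); u,v=map(int,w2pix(j,[.57,.06,.14])); print(c,u,v)
    if c=="top": A=cv2.resize(m[v-25:v+25,u-28:u+28],(392,350),interpolation=cv2.INTER_CUBIC)
    else: B=cv2.resize(m[v-25:v+25,u-28:u+28],(392,350),interpolation=cv2.INTER_CUBIC)
W=cv2.resize(im[170:330,150:360],(328,250),interpolation=cv2.INTER_CUBIC)
o=np.zeros((600,784,3),np.uint8);o[:350,:392]=A;o[:350,392:]=B;o[350:,:328]=W
cv2.imwrite("pics/w6.png",cv2.cvtColor(o,cv2.COLOR_RGB2BGR))
E
```

```text
t 25.1 tcp [0.5684 0.0628 0.1782] [-171.94    4.49 -132.14] need xyz [ 0.05 -0.08  0.34] yaw -0.04 w 0.0346 F [-0.4  0.3 -0.6]
tip leans (deg) world x,y: [ 8.94 -2.1 ] joints [ 30.    8.7 -27.8   8.6 -47.  -78. ]
top 258 183
scene 243 177
```

View pics/w6.png

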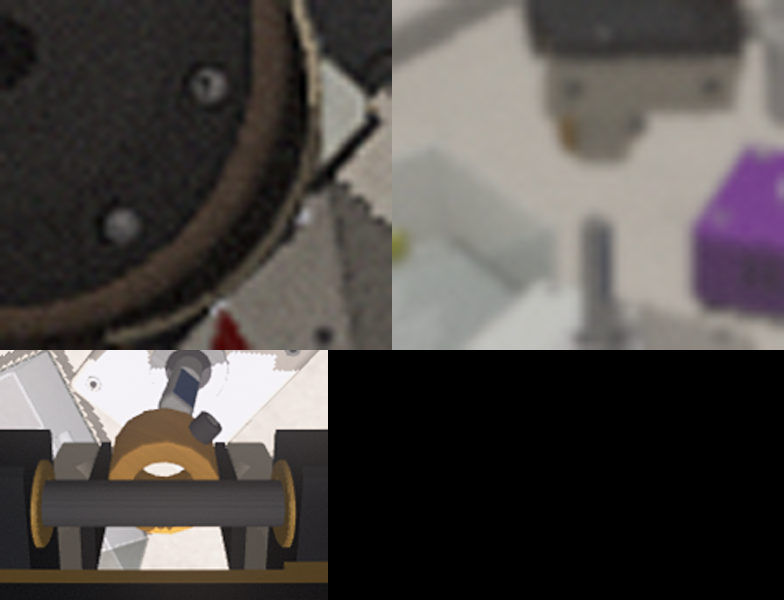

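```bash
cat > col.py <<'E'
from h import *
from scipy.optimize import least_squares
i,im,d=load("wrist"); hs=cv2.cvtColor(im,cv2.COLOR_RGB2HSV)
m=(hs[...,0]>10)&(hs[...,0]<30)&(hs[...,1]>90)&(d>0.05)&(d<.3)
m[:, :215]=0; m[:,292:]=0; m[:195]=0; m[305:]=0
m=cv2.erode(m.astype(np.uint8),np.ones((3,3)))>0
v,u=np.nonzero(m); P=np.array([pix2world(i,a,b,depth=d[b,a]) for a,b in zip(u,v)])
zt=np.percentile(P[:,2],98); print("n",len(P),"z range",np.percentile(P[:,2],[2,50,98]).round(4))
top=P[P[:,2]>zt-.004]
for _ in range(6):
    A=np.c_[top[:,:2]-top[:,:2].mean(0),np.ones(len(top))]; k=np.linalg.lstsq(A,top[:,2],rcond=None)[0]; e=abs(A@k-top[:,2]); top=top[e<max(2*np.median(e),.0006)]
n=np.array([-k[0],-k[1],1]); n/=np.linalg.norm(n)
print("top n",len(top),"slope deg",np.degrees(k[:2]).round(2),"z",k[2].round(4))
S=P[P[:,2]<zt-.006]; 
def f(c):
    w=S-np.array([c[0],c[1],zt]); w=w-np.outer(w@n,n); return np.linalg.norm(w,axis=1)-.018
s=least_squares(f,P[:,:2].mean(0),loss="soft_l1",f_scale=.0005); print("axis at top",s.x.round(4),"rms",np.sqrt(np.mean(s.fun**2)).round(5),"nside",len(S))
c=np.array([*s.x,zt])-.012*n; print("mid",c.round(4))
T=r.get_state()["tcp_pos"]; print("mid-tcp",(c-T).round(4))
# screw: dark px right of collar
E
python3 col.py
```

```text
n 1966 z range [0.1656 0.1832 0.1875]
top n 562 slope deg [ 2.75 -7.36] z 0.1856
axis at top [0.5684 0.0642] rms 0.00231 nside 778
mid [0.569  0.0626 0.1756]
mid-tcp [ 0.0006  0.0001 -0.003 ]
```

```bash
cat > col.py <<'E'
from h import *
from scipy.optimize import least_squares
i,im,d=load("wrist"); hs=cv2.cvtColor(im,cv2.COLOR_RGB2HSV)
m=(hs[...,0]>10)&(hs[...,0]<30)&(hs[...,1]>90)&(d>0.05)&(d<.3)
m[:, :215]=0; m[:,292:]=0; m[:195]=0; m[305:]=0
m=cv2.erode(m.astype(np.uint8),np.ones((3,3)))>0
v,u=np.nonzero(m); P=np.array([pix2world(i,a,b,depth=d[b,a]) for a,b in zip(u,v)])
g=np.random.default_rng(0); best=None
for _ in range(3000):
    a=P[g.choice(len(P),3,0)]; n=np.cross(a[1]-a[0],a[2]-a[0]); l=np.linalg.norm(n)
    if l<5e-5: continue
    n/=l; n*=np.sign(n[2])
    if n[2]<.96: continue
    q=(P-a[0])@n; c=(abs(q)<.0007).sum()
    if best is None or c>best[0]: best=(c,a[0],n)
_,a0,n=best; t=P[abs((P-a0)@n)<.0008]; c0=t.mean(0); n=np.linalg.svd(t-c0)[2][2]; n*=np.sign(n[2])
print("top pts",len(t),"normal tilt deg x,y",np.degrees(n[:2]).round(2),"ctr",c0.round(4))
q=(P-c0)@n; S=P[(q<-.003)&(q>-.021)]
f=lambda c:np.linalg.norm((lambda w:w-np.outer(w@n,n))(S-np.array([c[0],c[1],c0[2]])),axis=1)-.018
x=c0[:2]
for _ in range(6):
    x=least_squares(f,x,loss="soft_l1",f_scale=.0004).x
    e=abs(f(x)); S=S[e<max(.001,2*np.median(e))]
z=c0[2]-((x-c0[:2])@n[:2])/n[2]; c=np.array([*x,z])-.012*n
print("side",len(S),"rms",np.sqrt(np.mean(f(x)**2)).round(5),"mid",c.round(4),"mid-tcp",(c-r.get_state()["tcp_pos"]).round(4))
E
python3 col.py
```

```text
top pts 779 normal tilt deg x,y [-2.08  9.33] ctr [0.5613 0.0567 0.1853]
side 794 rms 0.0003 mid [0.5691 0.0625 0.1725] mid-tcp [ 0.0007 -0.0001 -0.006 ]
```

The fit shows the collar tilted about 9°. The tool's lean precesses the collar when I turn about the tool axis. To mend it, I'll set the collar down with its screw already facing 188.7°, then regrip with the jaws square to the lean so no turn is needed afterwards.

```bash
python3 go.py .46 -.25 .18 -132
```

```text
t 25.25 tcp [0.5684 0.0626 0.1785] [-171.93    4.51 -132.15] need xyz [12.14 -5.27 -0.28] yaw -0.04 w 0.0343 F [-0.1 -1.2 -1.1]
tip leans (deg) world x,y: [ 8.96 -2.09] joints [ 30.    8.7 -27.8   8.6 -47.  -78. ]
```

```bash
python3 -m inch '[{"x":0.4,"y":-0.18,"z":-0.02,"yaw":0},{"x":0.7,"y":-0.3,"z":-0.02,"yaw":0},{"x":0.9,"y":-0.39,"z":-0.02,"yaw":0},{"x":0.9,"y":-0.39,"z":-0.02,"yaw":0},{"x":0.9,"y":-0.39,"z":-0.02,"yaw":0}]'>/dev/null; python3 -m inch '[{"x":0.9,"y":-0.39,"z":-0.02,"yaw":0},{"x":0.9,"y":-0.39,"z":-0.02,"yaw":0},{"x":0.9,"y":-0.39,"z":-0.02,"yaw":0},{"x":0.9,"y":-0.39,"z":-0.02,"yaw":0},{"x":0.9,"y":-0.39,"z":-0.02,"yaw":0}]'>/dev/null; python3 go.py .46 -.25 .07 -132
```

```text
t 26.0833 tcp [ 0.4856 -0.1591  0.1795] [-171.94    4.66 -132.48] need xyz [ 3.72 -1.11  4.29] yaw -0.12 w 0.0349 F [ 0.2  0.8 -0.1]
tip leans (deg) world x,y: [ 9.04 -2.03] joints [  6.2   2.3 -33.3   4.2 -45.7 -51.7]
```

```bash
python3 -m inch '[{"x":0.9,"y":-0.3,"z":0.1,"yaw":0},{"x":0.9,"y":-0.3,"z":0.4,"yaw":0},{"x":0.9,"y":-0.3,"z":0.6,"yaw":0},{"x":0.7,"y":-0.2,"z":0.7,"yaw":0},{"x":0.2,"y":0,"z":0.7,"yaw":0}]'>/dev/null; python3 -m inch '[{"x":0,"y":0,"z":0.7,"yaw":0},{"x":0,"y":0,"z":0.7,"yaw":0},{"x":0,"y":0,"z":0.5,"yaw":0},{"x":0,"y":0,"z":0.3,"yaw":0}]'>/dev/null; python3 go.py .46 -.25 .021 -132
```

```text
t 26.8333 tcp [ 0.4549 -0.2597  0.0603] [-171.5     5.1  -133.55] need xyz [-0.28  0.36  1.57] yaw -0.39 w 0.0348 F [ 0.5  1.5 -0.5]
tip leans (deg) world x,y: [ 9.61 -2.19] joints [ -7.6  12.9 -39.5   1.9 -27.8 -38. ]
```

```bash
python3 -m inch '[{"x":0,"y":0,"z":0.4,"yaw":-0.35},{"x":0,"y":0,"z":0.4,"yaw":0},{"x":0,"y":0,"z":0.35,"yaw":0},{"x":0,"y":0,"z":0.2,"yaw":0},{"x":0,"y":0,"z":0.1,"yaw":0}]'; python3 go.py .46 -.25 .021 -132
```

```text
time_s: 27.25
tcp_pos: [0.4593, -0.2619, 0.0227]
eef_rot: [-171.4, 4.9, -132.3]
contact_force: [0.1, 0.1, -0.5]
gripper_width: 0.0345
t 27.25 tcp [ 0.4593 -0.2619  0.0227] [-171.41    4.88 -132.34] need xyz [-0.36  0.31  0.05] yaw -0.09 w 0.0345 F [ 0.1  0.1 -0.5]
tip leans (deg) world x,y: [ 9.57 -2.2 ] joints [ -7.8  17.1 -41.1   2.4 -22.  -37. ]
```

```bash
python3 -m inch '[{"x":0,"y":0,"z":0.07,"yaw":0},{"x":0,"y":0,"z":0.03,"yaw":0}]'; python3 -m inch '[{"x":0,"y":0,"z":0,"yaw":0},{"x":0,"y":0,"z":0,"yaw":0},{"x":0,"y":0,"z":0,"yaw":0}]' 0.8; python3 -m inch '[{"x":0,"y":0,"z":-0.2,"yaw":0},{"x":0,"y":0,"z":-0.4,"yaw":0.4},{"x":0,"y":0,"z":-0.5,"yaw":0.8},{"x":0,"y":0,"z":-0.5,"yaw":1},{"x":0,"y":0,"z":-0.5,"yaw":1}]'; python3 q.py
```

```text
time_s: 27.42
tcp_pos: [0.4597, -0.2621, 0.0202]
eef_rot: [-171.4, 4.9, -132.4]
contact_force: [-2.4, 1.2, 7.5]
gripper_width: 0.0347
time_s: 27.67
tcp_pos: [0.4607, -0.2622, 0.0215]
eef_rot: [-171.3, 4.9, -132.3]
contact_force: [-0.1, -0.2, 0.7]
gripper_width: 0.0495
time_s: 28.08
tcp_pos: [0.4506, -0.2597, 0.0747]
eef_rot: [-172.8, 6.7, -145.4]
contact_force: [1.3, -0.3, -0.0]
gripper_width: 0.0781
28.08 [ 0.4506 -0.2597  0.0747] lean [ 9.54 -2.2 ] j235 [ 11.25 -38.98 -29.98] qd [-17.1   7.  -24. ]
```

```bash
python3 -m inch '[{"x":0,"y":0,"z":-0.6,"yaw":1},{"x":0,"y":0,"z":-0.6,"yaw":1},{"x":0,"y":0,"z":-0.6,"yaw":1},{"x":0,"y":0,"z":-0.6,"yaw":1},{"x":0,"y":0,"z":-0.5,"yaw":1}]' 1 >/dev/null; python3 -m inch '[{"x":0,"y":0,"z":0,"yaw":1},{"x":0,"y":0,"z":0,"yaw":1},{"x":0,"y":0,"z":0,"yaw":1},{"x":0,"y":0,"z":0,"yaw":1},{"x":0,"y":0,"z":0,"yaw":1}]' >/dev/null;python3 -m inch '[{"x":0,"y":0,"z":0,"yaw":1},{"x":0,"y":0,"z":0,"yaw":0}]'; python3 go.py .4605 -.2620 .06 167;  python3 - <<'E'
from h import *
i,im,d=snap("wrist")
u,v=map(int,w2pix(i,[.4605,-.262,.024])); print(u,v)
cv2.imwrite("pics/w7.png",cv2.cvtColor(cv2.resize(im[v-60:v+60,u-80:u+80],None,fx=4.5,fy=4.5,interpolation=cv2.INTER_CUBIC),cv2.COLOR_RGB2BGR))
E
```

```text
time_s: 29.08
tcp_pos: [0.4386, -0.2565, 0.1625]
eef_rot: [-180.0, 10.8, 167.7]
contact_force: [0.2, -0.2, 0.4]
gripper_width: 0.0878
t 29.0833 tcp [ 0.4386 -0.2565  0.1625] [-179.98   10.84  167.72] need xyz [-0.12 -0.03  4.2 ] yaw 0.18 w 0.0878 F [ 0.2 -0.2  0.4]
tip leans (deg) world x,y: [10.52 -2.31] joints [ -7.4   2.6 -34.6   1.4 -42.  -95.8]
252 184
```

View pics/w7.png

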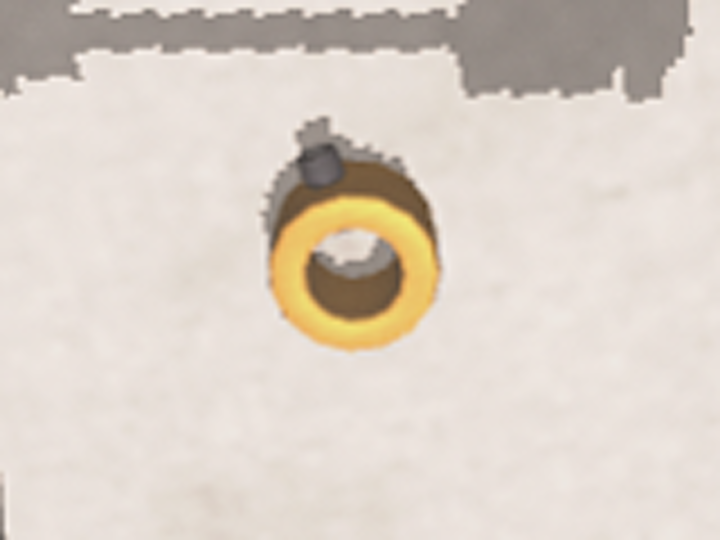

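The crop shows the collar flat on the worktop, ring centre (355,273), with the screw end near (320,157).

```bash
python3 - <<'E'
from h import *
i,im,d=load("wrist")
g=lambda u,v,z:pix2world(i,172+(u+.5)/4.5-.5,124+(v+.5)/4.5-.5,z=z)
c=g(355.5,273,.024)
for p in((320,153,.0135),(320,158,.012),(322,165,.0155)):
    s=g(*p); dv=s-c; print(c,s,np.degrees(np.arctan2(dv[1],dv[0]))%360,np.hypot(*dv[:2]))
E
sed -i 's/\[:195\]=0; m\[305:\]=0/[:140]=0; m[305:]=0/' col.py; python3 col.py
```

```text
[ 0.45945633 -0.2635317   0.024     ] [ 0.43598398 -0.26592424  0.0135    ] 185.82006857091972 0.023593969119754435
[ 0.45945633 -0.2635317   0.024     ] [ 0.43752479 -0.2663345   0.012     ] 187.28278451440335 0.022109909354970068
[ 0.45945633 -0.2635317   0.024     ] [ 0.4379498  -0.26589406  0.0155    ] 186.2684674565808 0.021635883790468956
top pts 329 normal tilt deg x,y [-0.63 -0.1 ] ctr [ 0.4554 -0.2636  0.0243]
side 39 rms 0.00026 mid [ 0.4604 -0.2646  0.0124] mid-tcp [ 0.0218 -0.008  -0.1502]
```

```bash
python3 -m inch '[{"x":0,"y":0,"z":0.4,"yaw":0},{"x":0,"y":0,"z":0.7,"yaw":0},{"x":0,"y":0,"z":0.7,"yaw":0},{"x":0,"y":0,"z":0.7,"yaw":0},{"x":0,"y":0,"z":0.7,"yaw":0}]' >/dev/null; python3 -m inch '[{"x":0,"y":0,"z":0.5,"yaw":0},{"x":0,"y":0,"z":0.4,"yaw":0},{"x":0,"y":0,"z":0.1,"yaw":0}]' >/dev/null; python3 go.py .4600 -.2635 .0185 167.3
```

```text
t 29.8 tcp [ 0.4599 -0.2611  0.0545] [-179.75   11.16  169.07] need xyz [ 0.26 -0.09  1.42] yaw 0.44 w 0.0877 F [-0.3 -0.4  0.3]
tip leans (deg) world x,y: [10.84 -2.34] joints [ -7.7  13.4 -40.3   2.1 -25.2 -95.1]
```

```bash
python3 -m inch '[{"x":0.13,"y":-0.09,"z":0.3,"yaw":0.3},{"x":0.13,"y":0,"z":0.4,"yaw":0},{"x":0,"y":0,"z":0.4,"yaw":0},{"x":0,"y":0,"z":0.2,"yaw":0}]' 0.1 30 >/dev/null; python3 go.py .4600 -.2635 .0185 167.3
```

```text
t 30.1333 tcp [ 0.4591 -0.2637  0.0192] [-179.99   11.2   167.87] need xyz [-0.03  0.01  0.03] yaw 0.14 w 0.0667 F [0.7 0.9 0.4]
tip leans (deg) world x,y: [10.88 -2.35] joints [ -8.1  17.1 -42.2   2.4 -19.5 -96.3]
```

Aligned. I'll close in place and lift.

```bash
python3 -m inch '[{"x":-0.03,"y":0,"z":0.04,"yaw":0},{"x":0,"y":0,"z":0.02,"yaw":0},{"x":0,"y":0,"z":0,"yaw":0},{"x":0,"y":0,"z":0,"yaw":0},{"x":0,"y":0,"z":0,"yaw":0}]' -1 30 >/dev/null; python3 go.py .4600 -.2635 .0185 167.3;  python3 -m inch '[{"x":0,"y":0,"z":0,"yaw":0},{"x":0,"y":0,"z":0,"yaw":0},{"x":0,"y":0,"z":0,"yaw":0}]' >/dev/null; python3 go.py .5705 .0602 .18 170
```

```text
t 30.55 tcp [ 0.4599 -0.2642  0.0178] [-179.99   11.19  167.86] need xyz [-0.    0.03 -0.03] yaw 0.14 w 0.0358 F [-0.   0.4 -0.7]
tip leans (deg) world x,y: [10.86 -2.35] joints [ -8.1  17.3 -42.1   2.4 -19.4 -96.2]
t 30.8 tcp [ 0.4603 -0.2642  0.0188] [-179.99   11.29  167.86] need xyz [-2.81 13.61 -6.01] yaw -0.53 w 0.0355 F [-0.3 -0.  -0.8]
tip leans (deg) world x,y: [10.96 -2.36] joints [ -8.1  17.2 -42.1   2.4 -19.4 -96.2]
```

```bash
python3 -m inch '[{"x":0,"y":0,"z":-0.2,"yaw":0},{"x":0,"y":0,"z":-0.4,"yaw":0},{"x":0,"y":0,"z":-0.7,"yaw":0},{"x":0,"y":0,"z":-0.7,"yaw":0},{"x":0,"y":0,"z":-0.7,"yaw":0}]'; python3 -m inch '[{"x":0,"y":0,"z":-0.7,"yaw":0},{"x":0,"y":0.2,"z":-0.7,"yaw":0},{"x":-0.1,"y":0.4,"z":-0.6,"yaw":0},{"x":-0.2,"y":0.6,"z":-0.4,"yaw":0},{"x":-0.25,"y":0.8,"z":0,"yaw":0}]'>/dev/null; python3 go.py .5705 .0602 .18 170
```

```text
time_s: 31.22
tcp_pos: [0.4441, -0.2607, 0.0846]
eef_rot: [-180.0, 10.8, 167.8]
contact_force: [-0.1, 0.1, -0.9]
gripper_width: 0.0358
t 31.6333 tcp [ 0.455  -0.2128  0.1544] [179.96  11.09 167.6 ] need xyz [-2.32 11.66 -0.58] yaw -0.6 w 0.0356 F [-0.1 -0.2 -0.8]
tip leans (deg) world x,y: [10.77 -2.32] joints [  -1.     2.3  -37.1    3.3  -39.8 -103.8]
```

```bash
python3 -m inch '[{"x":-0.17,"y":0.85,"z":-0.1,"yaw":0},{"x":-0.17,"y":0.85,"z":-0.1,"yaw":0},{"x":-0.17,"y":0.85,"z":-0.1,"yaw":0},{"x":-0.17,"y":0.85,"z":-0.1,"yaw":0},{"x":-0.17,"y":0.85,"z":-0.1,"yaw":0}]'; python3 -m inch '[{"x":-0.17,"y":0.85,"z":0,"yaw":0},{"x":-0.17,"y":0.85,"z":0,"yaw":0},{"x":-0.17,"y":0.85,"z":0,"yaw":0},{"x":-0.17,"y":0.85,"z":0,"yaw":0},{"x":-0.17,"y":0.75,"z":0,"yaw":0}]'>/dev/null; python3 go.py .5705 .0602 .17 170
```

```text
time_s: 32.05
tcp_pos: [0.4962, -0.1092, 0.1755]
eef_rot: [179.8, 11.4, 167.4]
contact_force: [-0.3, -0.5, -0.8]
gripper_width: 0.036
t 32.4667 tcp [ 0.5392 -0.007   0.1836] [179.71  11.55 167.41] need xyz [-0.51  2.89  0.68] yaw -0.65 w 0.0357 F [-0.2  0.  -1.5]
tip leans (deg) world x,y: [11.26 -2.22] joints [  24.8    3.7  -33.7    9.8  -43.6 -133.9]
```

```bash
python3 -m inch '[{"x":-0.1,"y":0.75,"z":0.1,"yaw":-0.2},{"x":-0.15,"y":0.75,"z":0.1,"yaw":-0.2},{"x":-0.1,"y":0.65,"z":0.1,"yaw":-0.2},{"x":-0.05,"y":0.4,"z":0.05,"yaw":0},{"x":0,"y":0.1,"z":0,"yaw":0}]'>/dev/null; python3 go.py .5705 .0602 .17 170; python3 -c "
from h import *
snap('wrist')"; sed -i 's/^m\[:, :215\].*/m[:, :215]=0; m[:,292:]=0; m[:195]=0; m[305:]=0/' col.py; python3 col.py
```

```text
t 32.8833 tcp [0.565  0.0615 0.1793] [-179.87   11.67  170.07] need xyz [-0.15 -0.01  0.41] yaw 0.02 w 0.0358 F [ 0.2 -0.3 -1.4]
tip leans (deg) world x,y: [11.39 -2.13] joints [  30.9    7.   -31.2   11.2  -43.6 -138.4]
top pts 708 normal tilt deg x,y [-0.59 -0.22] ctr [0.5555 0.0638 0.1859]
side 767 rms 0.00031 mid [0.5656 0.0619 0.174 ] mid-tcp [ 0.0009  0.0008 -0.0053]
```

```bash
cat > sh.py <<'E'
from h import *
i,im,d=load("wrist"); K=[]
a=np.radians(8.7); ex=np.array([np.cos(a),np.sin(a)]); ey=np.array([-ex[1],ex[0]]); ax=np.array([.5696,.0597])
for v in range(0,260):
    for u in range(180,330):
        if d[v,u]>.1:
            p=pix2world(i,u,v,depth=d[v,u]); q=p[:2]-ax
            if .06<p[2]<.125 and np.hypot(*q)<.014: K.append([q@ex,q@ey,p[2],u,v])
K=np.array(K); print(len(K))
for z0 in np.arange(.06,.125,.006):
    k=K[(K[:,2]>=z0)&(K[:,2]<z0+.006)]
    if len(k): print(round(z0,3),len(k),"x med/min",(np.median(k[:,0])*1e3).round(2),(k[:,0].min()*1e3).round(2),"y range",(np.percentile(k[:,1],[3,97])*1e3).round(2))
E
python3 sh.py
```

```text
835
0.06 46 x med/min -5.99 -7.29 y range [-5.55  7.83]
0.066 50 x med/min -6.24 -7.65 y range [-5.42  7.97]
0.072 68 x med/min -5.69 -7.56 y range [-6.31  7.89]
0.078 79 x med/min -4.43 -7.27 y range [-5.38  7.86]
0.084 63 x med/min -4.34 -5.01 y range [-5.84  7.93]
0.09 63 x med/min -4.31 -4.96 y range [-5.75  7.65]
0.096 73 x med/min -4.33 -5.03 y range [-5.5   7.95]
0.102 81 x med/min -4.25 -5.06 y range [-5.9  8. ]
0.108 81 x med/min -4.3 -4.96 y range [-5.87  8.  ]
0.114 231 x med/min -1.72 -4.77 y range [-5.45  7.6 ]
```

```bash
python3 -m inch '[{"x":-0.18,"y":-0.05,"z":0.04,"yaw":0},{"x":0,"y":0,"z":0,"yaw":0}]'>/dev/null; python3 go.py .570 .0595 .15 170.07; python3 -m inch '[{"x":0,"y":0,"z":0,"yaw":0},{"x":0,"y":0,"z":0,"yaw":0}]'>/dev/null; python3 go.py .570 .0595 .15 170.07
```

```text
t 33.1 tcp [0.5686 0.0584 0.1794] [-179.86   11.63  170.06] need xyz [0.19 0.06 1.16] yaw -0.0 w 0.0356 F [ 0.3  0.7 -1.1]
tip leans (deg) world x,y: [11.35 -2.13] joints [  30.3    7.3  -30.7   11.   -43.7 -137.7]
t 33.2667 tcp [0.5682 0.0568 0.1795] [-179.87   11.62  169.93] need xyz [0.19 0.12 1.17] yaw -0.03 w 0.0356 F [ 0.7  0.6 -1.3]
tip leans (deg) world x,y: [11.34 -2.15] joints [  30.2    7.2  -30.7   11.   -43.7 -137.7]
```

```bash
python3 -m inch '[{"x":0.05,"y":0.08,"z":0.3,"yaw":0},{"x":0.05,"y":0.06,"z":0.35,"yaw":0},{"x":0.05,"y":0.03,"z":0.3,"yaw":0},{"x":0.02,"y":0.03,"z":0.1,"yaw":0}]'>/dev/null; python3 go.py .570 .0595 .14 170.07
```

```text
t 33.6 tcp [0.5701 0.0602 0.1514] [-179.96   11.69  169.76] need xyz [ 0.09 -0.03  0.45] yaw -0.08 w 0.0358 F [ 1.6 -0.  -1.3]
tip leans (deg) world x,y: [11.42 -2.11] joints [  30.4    9.2  -33.    12.   -39.5 -139.3]
```

```bash
python3 -m inch '[{"x":0.04,"y":-0.02,"z":0.2,"yaw":0},{"x":0.04,"y":-0.01,"z":0.2,"yaw":0},{"x":0.03,"y":0,"z":0.15,"yaw":0}]'>/dev/null; python3 go.py .570 .0595 .13 170.07
```

```text
t 33.85 tcp [0.5696 0.0593 0.1349] [-179.88   11.61  169.79] need xyz [0.02 0.01 0.19] yaw -0.07 w 0.0356 F [-0.4  1.  -1.5]
tip leans (deg) world x,y: [11.32 -2.16] joints [  30.2   10.3  -34.4   12.6  -37.2 -140. ]
```

No contact. I'm continuing down to TCP z 0.104.

```bash
python3 -m inch '[{"x":0.03,"y":0.01,"z":0.15,"yaw":-0.05},{"x":0.04,"y":0,"z":0.2,"yaw":0},{"x":0.04,"y":0,"z":0.2,"yaw":0}]'>/dev/null; python3 go.py .570 .0595 .104 170.07
```

```text
t 34.1 tcp [0.5698 0.0596 0.1195] [-179.83   11.61  170.04] need xyz [ 0.12 -0.    0.61] yaw -0.01 w 0.0355 F [ 0.1  0.2 -1. ]
tip leans (deg) world x,y: [11.32 -2.16] joints [  30.2   11.4  -35.7   13.4  -34.8 -140.6]
```

```bash
python3 -m inch '[{"x":0.04,"y":0,"z":0.2,"yaw":0},{"x":0.04,"y":0,"z":0.2,"yaw":0},{"x":0.02,"y":0,"z":0.08,"yaw":0},{"x":0,"y":0,"z":0,"yaw":0}]'>/dev/null; python3 go.py .570 .0595 .104 170.07; python3 -m inch '[{"x":0,"y":0,"z":0,"yaw":0},{"x":0,"y":0,"z":0,"yaw":0}]'>/dev/null; python3 go.py .570 .0595 .104 170.07
```

```text
t 34.4333 tcp [0.5692 0.0594 0.1045] [-179.78   11.53  170.05] need xyz [-0.02  0.01  0.02] yaw -0.01 w 0.0359 F [-0.2 -0.8 -1. ]
tip leans (deg) world x,y: [11.24 -2.2 ] joints [  30.1   12.5  -37.    14.2  -32.6 -141.5]
t 34.6 tcp [0.5692 0.0593 0.1044] [-179.76   11.52  170.05] need xyz [-0.03  0.01  0.02] yaw -0.0 w 0.0356 F [ 0.4  0.2 -0.2]
tip leans (deg) world x,y: [11.23 -2.21] joints [  30.1   12.5  -37.    14.2  -32.6 -141.5]
```

```bash
python3 -m inch '[{"x":-0.03,"y":0.01,"z":0.01,"yaw":0},{"x":0,"y":0,"z":0,"yaw":0}]'>/dev/null
python3 - <<'E'
from h import *
i,im,d=snap("wrist"); j,m,_=snap("scene")
u,v=map(int,w2pix(j,[.57,.06,.1]))
B=cv2.resize(m[v-22:v+22,u-22:u+22],(352,352),interpolation=cv2.INTER_CUBIC); W=cv2.resize(im[190:310,190:320],None,fx=3.3,fy=3.3,interpolation=cv2.INTER_CUBIC)
o=np.zeros((400,790,3),np.uint8);o[:W.shape[0],:W.shape[1]]=W;o[:352,435:787]=B
cv2.imwrite("pics/w8.png",cv2.cvtColor(o,cv2.COLOR_RGB2BGR))
E
python3 col.py; python3 go.py .570 .0595 .104 170.07
```

```text
top pts 796 normal tilt deg x,y [-0.03  0.66] ctr [0.5611 0.0623 0.1114]
side 774 rms 0.00029 mid [0.5711 0.06   0.0994] mid-tcp [ 0.0007  0.0005 -0.0054]
t 34.8667 tcp [0.5704 0.0596 0.1048] [-179.79   11.56  170.05] need xyz [ 0.02 -0.01  0.03] yaw -0.01 w 0.036 F [-1.1  0.1 -1. ]
tip leans (deg) world x,y: [11.28 -2.19] joints [  30.1   12.6  -36.9   14.2  -32.6 -141.5]
```

View pics/w8.png

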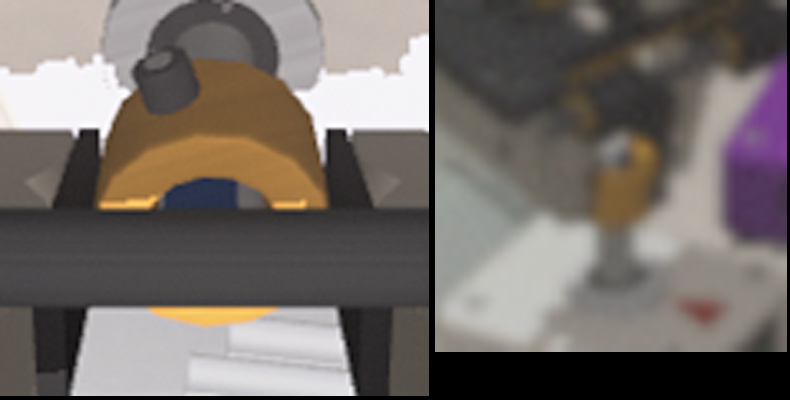

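The wrist view shows the collar over the shaft, with the blue flat at crop (205,195) under the screw side (165,80). The scene crop shows it clear of the boss. One last small nudge down, then I'll hand it in.

```bash
python3 -m inch '[{"x":0.02,"y":0,"z":0.03,"yaw":0},{"x":0,"y":0,"z":0,"yaw":0},{"x":0,"y":0,"z":0,"yaw":0}]'>/dev/null; python3 go.py .570 .0595 .104 170.07; python3 -c "
from h import *
snap('wrist')"; python3 col.py; python3 sh.py | tail -3; python3 go.py .570 .0595 .104 170.07
```

```text
t 35.1167 tcp [0.5701 0.0597 0.1043] [-179.82   11.59  170.04] need xyz [ 0.01 -0.01  0.01] yaw -0.01 w 0.0357 F [ 0.   1.4 -0.3]
tip leans (deg) world x,y: [11.31 -2.17] joints [  30.1   12.6  -37.    14.2  -32.5 -141.6]
top pts 763 normal tilt deg x,y [-0.73  0.49] ctr [0.5606 0.0619 0.1108]
side 759 rms 0.0003 mid [0.5708 0.0602 0.0989] mid-tcp [ 0.0007  0.0005 -0.0053]
0.096 13 x med/min 2.45 -0.02 y range [-9.52  8.57]
0.102 138 x med/min -4.37 -5.38 y range [-5.6   8.15]
0.108 538 x med/min -8.83 -13.92 y range [-8.58 12.74]
t 35.1667 tcp [0.5701 0.0597 0.1042] [-179.82   11.59  170.04] need xyz [ 0.   -0.01  0.01] yaw -0.01 w 0.0357 F [-0.6 -0.5 -1.4]
tip leans (deg) world x,y: [11.31 -2.17] joints [  30.1   12.6  -37.    14.2  -32.4 -141.6]
```

```bash
python3 -c "
from plant import r
print(r.close_job())"
```

```text
the job is handed in; nothing more can be done
None
```

I turned the shaft so its flat faces the red pointer, then slid the collar over it. I handed the job in at about 35 s with the collar still in the gripper.

**Shaft:** The pinch closed square on the blue flat (13 mm). I turned it about 38° clockwise, ending within 0.3° of the pointer direction by the arm's reading. A wrist picture taken after letting go showed the flat facing the pointer.

**Collar, last checks:**

| Check | Result |
|---|---|
| Screw height | about 98–99 mm (target 98) |
| Tilt | under 1° |
| Centring on the shaft axis | within about 0.5 mm |
| Screw direction | about 188.7°, the same as the pointer; measured before the regrip, carried over from the tool turn, so good to a couple of degrees |
| Force on the tool | about 1 N, roughly the collar's weight, so it is touching nothing |

**What went wrong or disagreed:**
- **Tool lean:** The tool drifted to about an 11° lean that I could not correct. On the first carry, turning about the leaning tool tilted the collar by about 9°. I set it back on the worktop with its screw already in the right direction and regripped it, so it came out level.
- **Grip:** The gripper itself still leans. It holds the collar about 20° off its flat faces rather than square on them.
- **Collar height:** The camera put the collar's mid-height about 1 mm higher than the grip geometry did. I split the difference.

I did not go near the vial, the cup, the hex key or the look-alike drives, and did not re-image them at the end.

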